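# Register a photo carrier on the sloping copy easel

### The job

Two old prints are to be copied: pick up their metal carrier by its grip bar, lay it flat on the sloping plate of the copy easel, clear of both stops, with its long sides along the lower stop, and let go so that it slides down to rest on the lower stop. Then slide the keeper along its slot until its sprung nose bears firmly on the carrier and the carrier sits fully home against the lower stop and the side stop. Be gentle throughout, leave nothing gripped, and leave the other things on the table where they are.

Things in the scene. Friction and masses are not known exactly. Their poses are not given: they have to be found in the camera images.
- carrier_grip (a point): The carrier: loose aluminium board, 90 (x) by 120 (y) by 6 mm thick, a print on each half, an upright black grip bar across its middle: 60 mm long (x), 12 thick (y), top 34 mm above the underside. The point is the bar's centre, 22 mm above the underside, mid-board. 0.15-0.25 kg, flat on the table. Half a turn makes no odds. Pressing it with over 10 N spoils it
- plate: Sloping grey plate of the copy easel, sprung: gives 8 mm along its normal if pressed over about 2 N (2 N/mm). Origin: the locating corner, where the stops meet on the surface; z: its normal; x (away from the robot, 24 degrees) and y (15 degrees) lie in it and rise. Spans x -15 to 175, y -15 to 230 mm. Slippery; a carrier let go slides to the lower stop, but often sticks short of the side stop
- lower_stop (a point): Lower stop, a steel strip 12 mm high, 15 mm thick, face in the plane x = 0 of the plate from y -2 to 148 mm, for the carrier's long side. The point: on the face's foot (plate x 0, y 60 mm). A carrier fully home against both stops has its centre at plate x 45, y 60 mm
- side_stop (a point): Side stop, a like strip with its face in the plane y = 0 of the plate from x -2 to 118 mm, for the carrier's short side. The point: on the face's foot (plate x 45 mm, y 0)
- keeper (a joint): How far the keeper is slid from fully open, m (0 to 0.065; starts at 0 to 0.012), in a slot towards plate -y. Its sprung nose (face at plate y = 175 mm minus this) meets the middle of the carrier's short side, at 0.055 if the carrier is fully home, then gives 4 mm at 5 N/mm. The keeper drags with about 4 N and stays where left, its nose then pressing: 2 to 4 N is right
- keeper_post (a point): The keeper's upright round black post, 14 mm in diameter, to pinch or push: along the plate's z from 10 to 44 mm above the surface, on a steel block 34 (plate x) by 24 (plate y) by 10 mm high. The point is on the post's axis, 30 mm above the surface, 20 mm behind the nose's face, at plate x = 45 mm
- loupe: A black magnifier, 48 mm across and 45 mm high, loose, to be left alone; origin at its underside's centre
- prints: A loose stack of prints, 100 by 150 by 25 mm, to be left alone; origin at its underside's centre
- knife: A loose orange utility knife, 140 mm long, 18 mm wide, 10 mm high, to be left alone; origin at its underside's centre
- eraser: A loose white eraser, 60 by 24 by 14 mm, to be left alone; origin at its underside's centre
Things that resemble listed ones, but are neither listed nor needed, are in the scene too. What is shaped like the part that bears carrier_grip but yellow is not meant.

How it is judged:
By the outcome, as a careful person would: the job done as asked, in the order asked, and still so for the second after the job is handed in, with the robot touching nothing.
It also fails if it takes over 58 s, if anything falls off the work surface, if the arm or the gripper's body presses on something with over 40 N, if the wrist force passes 120 N, or if a joint passes its speed limit or range.

### The arm

A 7-joint arm with a two-finger parallel gripper is mounted at the origin on the work surface. World frame = base frame: x ahead of the robot, y to its left, z up, the work surface at z = 0. Lengths are in m, angles in rad, forces in N, time in s.
With the tool pointing down it reaches from about 0.35 to 0.9 m from the base axis. Payload 19.9 kg.
Tool frame: the origin (TCP) lies at the centre of the arm's flange, where the gripper is bolted on; the fingertips stand 173 mm ahead of it and the grasp point (between the pads) lies 155 mm ahead of it (arm.tips_ahead is the distance from the TCP to the fingertips, in m); z points along the fingers, y is the direction in which the jaws open and shut (so a half turn about z gives the same grasp; the last joint's range is limited). The gripper opens to 85 mm and grips with 20 to 120 N. Pads are 22 mm wide; open, the fingers measure 114 mm over their backs; the gripper's body (76 mm by 85 mm) begins 54 mm behind the grasp point. The pads swing forward as they close: fully open they stand 13 mm farther back than shut.
Start: joints at [1.181, 0.417, -0.01, 1.614, 0.005, 1.111, -0.053], TCP at [0.213, -0.588, 0.405] pointing down, gripper open.
Joint ranges: [-2.81, 2.81], [-0.39, 2.02], [-1.27, 1.25], [0.06, 2.57], [-1.19, 4.33], [0.19, 2], [-2.82, 2.82]. Speed limits (rad/s): [1.89, 1.89, 2.39, 2.39, 3.01, 3.01, 3.01].

### API

Orientations are given as [roll, pitch, yaw] about the fixed x, y, z axes, in that order (R = Rz(yaw) Ry(pitch) Rx(roll)).
In Python, from plant import arm, viewer, finder gives the robot as it stands.
- The arm moves only by the tool move_arm, never from a script. Its argument "motion" is a list of rows, each an object of numbers: "x", "y", "z": the shift along the tool's x, y, z in mm; "ax", "ay", "az": the turn, a rotation vector about the tool's x, y, z in degrees; "gripper": the finger opening in mm, from 0 to 85.4. In form: [{"x": .., "y": .., "z": .., "ax": .., "ay": .., "az": .., "gripper": ..}, ...]. A call has exactly 8 rows; each row shifts and turns the commanded pose from where the row before left it, along the tool's axes as they then stand; what a row does not reach is not made up. A row lasts 1/12 s, in which the tool goes at most 41.7 mm and 7.16 degrees, less where a joint would pass 70% of its speed; a pose out of reach is approached as far as the arm can. A call with a gripper value outside its range is refused whole. The fingers move at their own pace and stop on an object; "grip_force" is the grip in N (left out, the last holds). Time passes only in rows, so rows that do not move let the fingers close, or fill a call up. It gives the time, the measured TCP pose, the force and the opening at its end, in the units of the state.
- arm.read_state(): the state, without advancing time (a new reading comes with each control period).
- viewer.capture(name): name is "scene" or "top"; returns the picture (400x640x3 uint8, red, green, blue); there is no depth.
- viewer.get_calibration(name): a dict with "vertical_fov" (degrees; the focal length in pixels is half the picture's height over the tangent of half this angle, whatever the lens; pixels are square), "cx", "cy" (the principal point, pixels), "rvec" (rotation vector, rad) and "tvec" (3), from world to camera coordinates, as OpenCV has them. Camera axes: x right, y down, z forward; pixel columns grow to the right and rows downward; lengths in m; the calibration is good to about 2 mm. A picture is of the moment at which its call begins. get_calibration takes no time and is no camera call.
- arm.sign_off(): hands the job in, once; it reports no verdict.
Trained networks look in the newest picture that a camera, given by its name, has taken for a name from the list of things; names that differ only in an ending like _2 or _b are one class to them, and where a whole thing is asked for, a point or a joint stands for the part that bears it (a point fixed in the world has none). Each returns a list of dicts, best first, with "conf" (0 to 1); they miss things now and then, are a little off and sometimes report something else, mostly with a low value. They report only what shows in the picture. A call takes as long as a camera call. They do not tell look-alikes from the thing itself.
- finder.search_frame(camera, target): "bbox" ([left, top, right, bottom] in pixels, round what is visible of it).
- finder.pinpoint(camera, target): "location" ([column, row] in pixels: a listed point, or the origin of a listed thing).
The state is a dict: "t": time; "joint_pos": joint angles; "joint_vel": joint speeds; "joint_efforts": joint torques, N m; "ee_pos": TCP position; "tool_rot": TCP orientation; "ft_force": force on the tool from outside, world axes, zero at the start; "moment": the same for the moment, N m; "grip_width": finger opening in m.
Only numpy, scipy, OpenCV 4.12 (cv2) and the standard library are available. Lean on these libraries where they do the work, as an engineer would, in place of code of your own. Each camera call takes 0.05 s, during which the arm holds its last target.

## Working session

There is one attempt and no reset: what is moved stays moved. The work goes in short steps, Python scripts to look and compute and a tool call to move; the robot and the scene stay as the last step left them, time stands still between calls to the robot, and variables do not carry over. Pictures are saved under pics/ and viewed, and the job is handed in when it is done.

Besides the shell and the picture viewer there is one more tool, called in YAML: its name, and indented under it one key for each argument. move_arm: Moves the arm, as the interface text tells. Its arguments: {"type":"object","properties":{"motion":{"type":"array","items":{"type":"object","properties":{"x":{"type":"number"},"y":{"type":"number"},"z":{"type":"number"},"ax":{"type":"number"},"ay":{"type":"number"},"az":{"type":"number"},"gripper":{"type":"number"}}}},"grip_force":{"type":"number"}},"required":["motion"]}

```bash
mkdir -p pics; ls
cat > h.py <<'E'
from plant import arm, viewer, finder
import numpy as np, cv2
from scipy.spatial.transform import Rotation as R
def cal(n):
    c=viewer.get_calibration(n); f=200/np.tan(np.radians(c["vertical_fov"])/2)
    K=np.array([[f,0,c["cx"]],[0,f,c["cy"]],[0,0,1.]])
    Rm=R.from_rotvec(np.ravel(c["rvec"])).as_matrix(); t=np.ravel(c["tvec"])
    return K,Rm,t
def proj(n,P):
    K,Rm,t=cal(n); p=(Rm@np.atleast_2d(P).T).T+t; q=(K@p.T).T; return q[:,:2]/q[:,2:]
def ray(n,uv):
    K,Rm,t=cal(n); d=Rm.T@np.linalg.solve(K,[uv[0],uv[1],1]); return -Rm.T@t,d
def atz(n,uv,z):
    o,d=ray(n,uv); return o+d*(z-o[2])/d[2]
def tri(uvs):
    A=np.zeros((3,3));b=np.zeros(3)
    for n,uv in uvs.items():
        o,d=ray(n,uv); d=d/np.linalg.norm(d); M=np.eye(3)-np.outer(d,d); A+=M;b+=M@o
    X=np.linalg.solve(A,b); return X,{n:np.round(proj(n,X)[0]-uv,1) for n,uv in uvs.items()}
def snap(n,name):
    im=viewer.capture(n); cv2.imwrite(f"pics/{name}.png",im[:,:,::-1]); return im
E
python3 - <<'E'
from h import *
np.set_printoptions(precision=4,suppress=True)
for n in("scene","top"):
    snap(n,n+"0"); print(n,viewer.get_calibration(n))
    for t in("carrier_grip","plate","lower_stop","side_stop","keeper_post","loupe"):
        print(t,[(np.round(r["location"],1).tolist(),round(r["conf"],2)) for r in finder.pinpoint(n,t)])
print(arm.read_state())
E
```

```text
pics
scene {'vertical_fov': 52.62703060376319, 'cx': 317.10963818850905, 'cy': 195.70704140690654, 'rvec': array([ 2.1926,  1.3583, -0.4196]), 'tvec': array([-0.282 , -0.2772,  1.1713])}
carrier_grip [([316.8, 141.9], 0.73), ([392.7, 184.6], 0.68)]
plate [([163.1, 271.1], 0.57)]
lower_stop [([187.4, 250.4], 0.67), ([317.8, 206.7], 0.48), ([360.2, 265.9], 0.3)]
side_stop [([172.1, 280.9], 0.56)]
keeper_post [([239.4, 210.1], 0.69)]
loupe [([358.8, 266.0], 0.65)]
top {'vertical_fov': 47.907513409464165, 'cx': 317.654759001, 'cy': 197.95807659427797, 'rvec': array([ 2.1183, -2.1173,  0.1964]), 'tvec': array([0.0577, 0.5089, 1.1699])}
carrier_grip [([284.2, 279.2], 0.89), ([246.0, 203.4], 0.68)]
plate [([438.7, 209.5], 0.96), ([377.3, 204.1], 0.51)]
lower_stop [([420.0, 210.8], 0.95)]
side_stop [([439.5, 192.6], 0.74)]
keeper_post []
loupe [([306.4, 160.1], 0.76)]
{'t': 0.7, 'joint_pos': array([ 1.1815,  0.4173, -0.0103,  1.6136,  0.0047,  1.1107, -0.053 ]), 'joint_vel': array([-0.0018,  0.0009, -0.0011, -0.0006,  0.0008,  0.002 ,  0.001 ]), 'joint_efforts': array([  0.0014, -86.4048,   0.6788, -43.5149,   0.0192,   0.0019,
         0.    ]), 'ee_pos': array([ 0.213 , -0.5875,  0.4047]), 'tool_rot': array([-3.1415,  0.    ,  0.3478]), 'ft_force': array([-0.2585,  0.7293,  0.0009]), 'moment': array([-0.0167, -0.0259, -0.0393]), 'grip_width': 0.0848721030289615}
```

View pics/scene0.png

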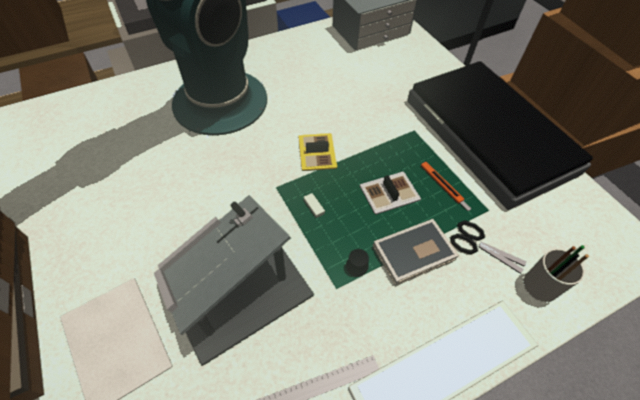

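View pics/top0.png

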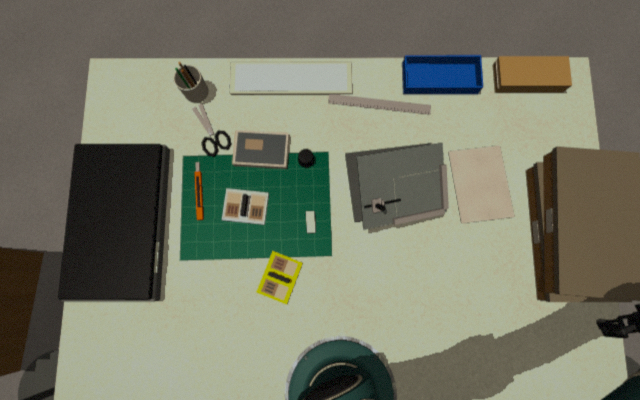

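The carrier is the white board (top 246,206; scene 391,187), and the yellow one is the decoy. In the top picture the easel has its corner near (445,213), the lower stop at about (420,217), the side stop at (445,188) and the keeper at (380,206). I'll zoom in next.

Run:
```python
import cv2
a=cv2.imread("pics/top0.png")[135:240,340:460]; cv2.imwrite("pics/zt.png",cv2.resize(a,None,fx=6,fy=5.7,interpolation=cv2.INTER_CUBIC))
a=cv2.imread("pics/scene0.png")[190:370,150:320]; cv2.imwrite("pics/zs.png",cv2.resize(a,None,fx=3.3,fy=3.3,interpolation=cv2.INTER_CUBIC))
a=cv2.imread("pics/top0.png")[180:235,210:280]; b=cv2.imread("pics/scene0.png")[165:220,350:420]
cv2.imwrite("pics/zc.png",cv2.resize(cv2.vconcat([a,b]),None,fx=5,fy=5,interpolation=cv2.INTER_CUBIC))
```

```text
(no output)
```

View pics/zt.png

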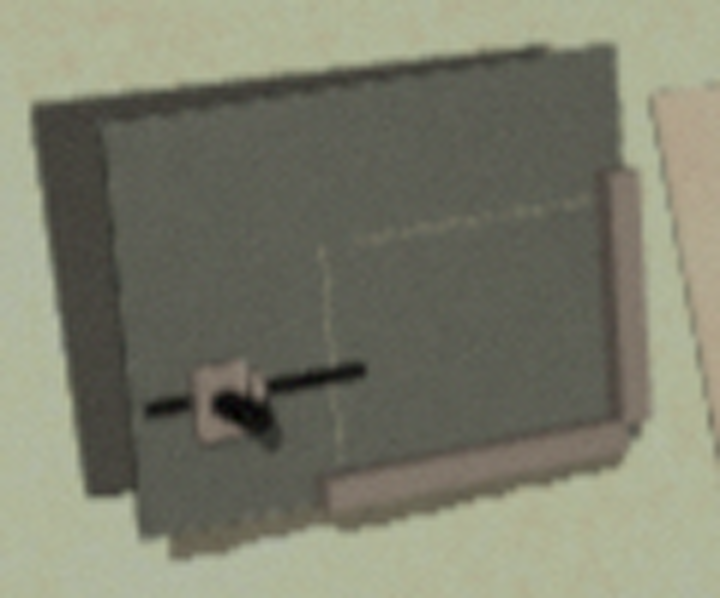

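View pics/zs.png

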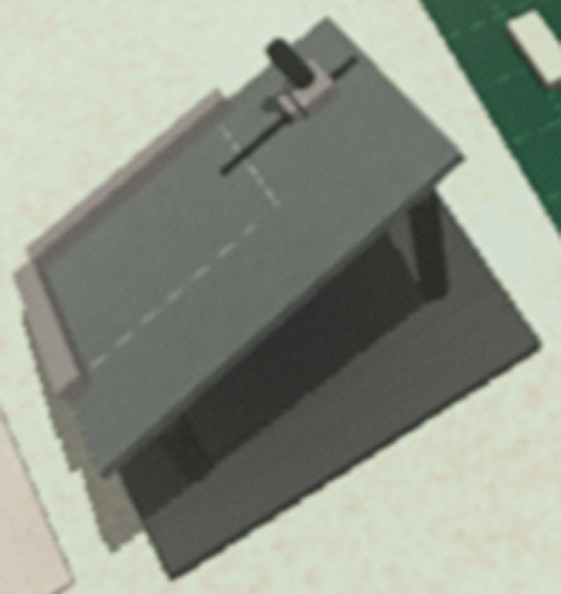

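View pics/zc.png

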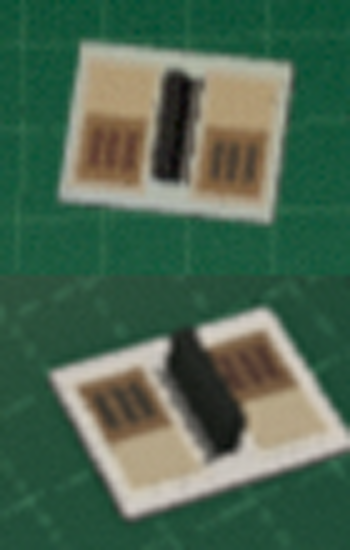

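```bash
cat > fit.py <<'E'
from h import *
from scipy.optimize import least_squares
np.set_printoptions(precision=4,suppress=True)
s24,s15=np.sin(np.radians([24,15]))
def plateR(yaw):
    cx=np.sqrt(1-s24**2); x=np.array([cx,0,s24])
    a=-s24*s15/cx; y=np.array([a,np.sqrt(1-s15**2-a*a),s15])
    M=np.c_[x,y,np.cross(x,y)]; return R.from_euler('z',yaw).as_matrix()@M
T=lambda u,v:np.array([340+(u+.5)/6-.5,135+(v+.5)/5.7-.5]); S=lambda u,v:np.array([150+(u+.5)/3.3-.5,190+(v+.5)/3.3-.5])
obs=[("top",(175,-15,0),T(612,45)),("top",(175,230,0),T(105,122)),("top",(-15,230,0),T(140,538)),
("top",(0,148,12),T(325,480)),("top",(-15,148,12),T(332,515)),("top",(118,0,12),T(603,172)),("top",(118,-15,12),T(636,172)),
("scene",(175,-15,0),S(105,470)),("scene",(175,230,0),S(463,157)),("scene",(-15,230,0),S(325,18)),
("scene",(0,148,12),S(232,98)),("scene",(-15,148,12),S(218,90)),("scene",(118,-15,12),S(65,393)),("scene",(118,0,12),S(86,380))]
def res(p,full=False):
    M=plateR(p[0]); r=[proj(n,M@(np.array(P)/1000)+p[1:4])[0]-uv for n,P,uv in obs]
    return np.array(r) if full else np.ravel(r)
if __name__=="__main__":
    s=least_squares(res,[0,.4,-.2,.1],loss="soft_l1"); print("plate yaw,pos",s.x)
    for o,r in zip(obs,res(s.x,True)): print(o[0],o[1],np.round(r,1))
    M=plateR(s.x[0]); print(M); np.save("plate.npy",s.x)
    # keeper post: top at (45, 175-k+20, 44)
    def kp(k): return M@(np.array([45,195-k,44])/1000)+s.x[1:]
    for k in(0,6,12): print(k,[proj(n,kp(k)).round(1) for n in("top","scene")])
    # carrier
    C=lambda u,v:np.array([210+(u+.5)/5-.5,180+(v+.5)/5-.5]); D=lambda u,v:np.array([350+(u+.5)/5-.5,165+(v-275+.5)/5-.5])
    co=[("top",(45,60,6),C(83,42)),("top",(45,-60,6),C(292,65)),("top",(-45,-60,6),C(272,219)),("top",(-45,60,6),C(60,200)),
    ("scene",(45,60,6),D(347,440)),("scene",(-45,60,6),D(268,309)),("scene",(-45,-60,6),D(50,371)),("scene",(45,-60,6),D(128,517))]
    def rc(p): return np.array([proj(n,R.from_euler('z',p[0]).as_matrix()@(np.array(P)/1000)+[p[1],p[2],p[3]])[0]-uv for n,P,uv in co])
    c=least_squares(lambda p:rc(p).ravel(),[0,.5,.2,0]); print("carrier",c.x); print(rc(c.x).round(1)); np.save("car.npy",c.x)
E
python3 fit.py
```

```text
plate yaw,pos [ 0.1208  0.4851 -0.2732  0.0367]
top (175, -15, 0) [-0.6  0.1]
top (175, 230, 0) [-1.   0.4]
top (-15, 230, 0) [-0.   0.3]
top (0, 148, 12) [-0.7 -0.1]
top (-15, 148, 12) [-1.5 -0.7]
top (118, 0, 12) [-0.3  0.4]
top (118, -15, 12) [-0.9 -0.5]
scene (175, -15, 0) [-0.7  1.6]
scene (175, 230, 0) [-0.5 -1.1]
scene (-15, 230, 0) [ 0.9 -0.2]
scene (0, 148, 12) [-1.7  0.6]
scene (-15, 148, 12) [ 0.2 -0. ]
scene (118, -15, 12) [-1.   1.1]
scene (118, 0, 12) [-0.7 -0.8]
[[ 0.9069 -0.2299 -0.3531]
 [ 0.1101  0.9382 -0.3282]
 [ 0.4067  0.2588  0.8761]]
0 [array([[381. , 207.8]]), array([[234.6, 204. ]])]
6 [array([[383.1, 207.3]]), array([[232.3, 206. ]])]
12 [array([[385.3, 206.9]]), array([[229.9, 208. ]])]
carrier [-0.1041  0.4955  0.2629 -0.0025]
[[-0.4 -0. ]
 [-0.1 -0.3]
 [-0.2  0.4]
 [-0.4 -0.3]
 [ 0.9  0.7]
 [-0.8 -0.5]
 [-0.6  0.2]
 [-0.5 -0.2]]
```

```bash
cat > go.py <<'E'
from h import *
from fit import plateR
np.set_printoptions(precision=4,suppress=True)
pl=np.load("plate.npy"); M=plateR(pl[0]); O=pl[1:]; RX=np.diag([1.,-1,-1])
def rpy(a): return R.from_euler('xyz',a).as_matrix()
def delta(pos,Rt,first="rot"):
    s=arm.read_state(); R0=rpy(s["tool_rot"]); rv=np.degrees(R.from_matrix(R0.T@Rt).as_rotvec())
    d=np.array(pos)-s["ee_pos"]
    print("t",s["t"],"pos",s["ee_pos"],"rpy",s["tool_rot"],"F",s["ft_force"],"w",s["grip_width"])
    print("rotvec deg",rv,"| shift mm, old frame",1000*R0.T@d,"new frame",1000*Rt.T@d)
E
python3 - <<'E'
from go import *
c=np.load("car.npy")
Rt=R.from_euler('z',c[0]).as_matrix()@RX
delta([c[1],c[2],.26],Rt); delta([c[1],c[2],.186],Rt)
E
```

```text
t 0.7 pos [ 0.213  -0.5875  0.4047] rpy [-3.1415  0.      0.3478] F [-0.2585  0.7293  0.0009] w 0.0848721030289615
rotvec deg [-0.0025  0.002  25.8918] | shift mm, old frame [ 555.4584 -703.239   144.7141] new frame [ 192.6093 -875.2069  144.6923]
t 0.7 pos [ 0.213  -0.5875  0.4047] rpy [-3.1415  0.      0.3478] F [-0.2585  0.7293  0.0009] w 0.0848721030289615
rotvec deg [-0.0025  0.002  25.8918] | shift mm, old frame [ 555.4602 -703.2354  218.7141] new frame [ 192.6093 -875.2069  218.6923]
```

move_arm:
  motion:
    - {"az": 6.5,"gripper": 60}
    - {"az": 6.5}
    - {"az": 6.5}
    - {"az": 6.4}
    - {"x": 8,"y": -36}
    - {"x": 8,"y": -36}
    - {"x": 8,"y": -36}
    - {"x": 8,"y": -36}
  grip_force: 20

```text
validation failed for argument at $.mo...
```

move_arm:
  motion:
    - {"x": 8,"y": -36}
    - {"x": 8,"y": -36}
    - {"x": 8,"y": -36}
    - {"x": 8,"y": -36}
    - {"x": 8,"y": -36}
    - {"x": 8,"y": -36}
    - {"x": 8,"y": -36}
    - {"x": 8,"y": -36}

```text
validation failed for argument at $.mo...
```

move_arm:
  motion:
    - {"x": 8,"y": -36}
    - {"x": 8,"y": -36}
    - {"x": 8,"y": -36}
    - {"x": 8,"y": -36}
    - {"x": 8,"y": -36}
    - {"x": 8,"y": -36}
    - {"x": 8,"y": -36}
    - {"x": 8,"y": -36}

```text
validation failed for argument at $.mo...
```

Run:
```python
from go import *
c=np.load("car.npy")
Rt=R.from_euler('z',c[0]).as_matrix()@RX
delta([c[1],c[2],.24],Rt)
```

```text
t 0.7 pos [ 0.213  -0.5875  0.4047] rpy [-3.1415  0.      0.3478] F [-0.2585  0.7293  0.0009] w 0.0848721030289615
rotvec deg [-0.0025  0.002  25.8918] | shift mm, old frame [ 555.4589 -703.238   164.7141] new frame [ 192.6093 -875.2069  164.6923]
```

move_arm:
  motion:
    - {"x": 0,"y": 0,"z": 0,"ax": 0,"ay": 0,"az": 6.5,"gripper": 60}
    - {"x": 0,"y": 0,"z": 0,"ax": 0,"ay": 0,"az": 6.5,"gripper": 60}
    - {"x": 0,"y": 0,"z": 0,"ax": 0,"ay": 0,"az": 6.5,"gripper": 60}
    - {"x": 0,"y": 0,"z": 0,"ax": 0,"ay": 0,"az": 6.4,"gripper": 60}
    - {"x": 8,"y": -36,"z": 0,"ax": 0,"ay": 0,"az": 0,"gripper": 60}
    - {"x": 8,"y": -36,"z": 0,"ax": 0,"ay": 0,"az": 0,"gripper": 60}
    - {"x": 8,"y": -36,"z": 0,"ax": 0,"ay": 0,"az": 0,"gripper": 60}
    - {"x": 8,"y": -36,"z": 0,"ax": 0,"ay": 0,"az": 0,"gripper": 60}
  grip_force: 20

```text
t: 1.37
ee_pos: [0.2601, -0.446, 0.4046]
tool_rot: [3.142, 0.0, -0.104]
ft_force: [1.2, -1.1, 1.2]
grip_width: 0.0598
```

move_arm:
  motion:
    - {"x": 8,"y": -36,"z": 0,"ax": 0,"ay": 0,"az": 0,"gripper": 60}
    - {"x": 8,"y": -36,"z": 0,"ax": 0,"ay": 0,"az": 0,"gripper": 60}
    - {"x": 8,"y": -36,"z": 0,"ax": 0,"ay": 0,"az": 0,"gripper": 60}
    - {"x": 8,"y": -36,"z": 0,"ax": 0,"ay": 0,"az": 0,"gripper": 60}
    - {"x": 8,"y": -36,"z": 0,"ax": 0,"ay": 0,"az": 0,"gripper": 60}
    - {"x": 8,"y": -36,"z": 0,"ax": 0,"ay": 0,"az": 0,"gripper": 60}
    - {"x": 8,"y": -36,"z": 0,"ax": 0,"ay": 0,"az": 0,"gripper": 60}
    - {"x": 8,"y": -36,"z": 0,"ax": 0,"ay": 0,"az": 0,"gripper": 60}

```text
t: 2.03
ee_pos: [0.3535, -0.1661, 0.405]
tool_rot: [3.141, -0.001, -0.104]
ft_force: [2.2, -0.9, 0.2]
grip_width: 0.0599
```

move_arm:
  motion:
    - {"x": 8,"y": -36,"z": 0,"ax": 0,"ay": 0,"az": 0,"gripper": 60}
    - {"x": 8,"y": -36,"z": 0,"ax": 0,"ay": 0,"az": 0,"gripper": 60}
    - {"x": 8,"y": -36,"z": 0,"ax": 0,"ay": 0,"az": 0,"gripper": 60}
    - {"x": 8,"y": -36,"z": 0,"ax": 0,"ay": 0,"az": 0,"gripper": 60}
    - {"x": 8,"y": -36,"z": 0,"ax": 0,"ay": 0,"az": 0,"gripper": 60}
    - {"x": 8,"y": -36,"z": 0,"ax": 0,"ay": 0,"az": 0,"gripper": 60}
    - {"x": 8,"y": -36,"z": 0,"ax": 0,"ay": 0,"az": 0,"gripper": 60}
    - {"x": 8,"y": -36,"z": 0,"ax": 0,"ay": 0,"az": 0,"gripper": 60}

```text
t: 2.7
ee_pos: [0.4472, 0.1137, 0.405]
tool_rot: [-3.141, -0.001, -0.105]
ft_force: [1.2, -1.2, 0.4]
grip_width: 0.0602
```

Run:
```python
from go import *
c=np.load("car.npy")
Rt=R.from_euler('z',c[0]).as_matrix()@RX
delta([c[1],c[2],.24],Rt)
```

```text
t 2.7 pos [0.4472 0.1137 0.405 ] rpy [-3.1414 -0.0008 -0.1046] F [ 1.1767 -1.2399  0.3552] w 0.06020688479872153
rotvec deg [-0.0106 -0.0463 -0.0295] | shift mm, old frame [  32.3172 -153.4348  165.0561] new frame [  32.5298 -153.4486  165.0015]
```

move_arm:
  motion:
    - {"x": 6,"y": -26,"z": 25,"ax": 0,"ay": 0,"az": 0,"gripper": 60}
    - {"x": 6,"y": -26,"z": 25,"ax": 0,"ay": 0,"az": 0,"gripper": 60}
    - {"x": 6,"y": -26,"z": 25,"ax": 0,"ay": 0,"az": 0,"gripper": 60}
    - {"x": 6,"y": -26,"z": 25,"ax": 0,"ay": 0,"az": 0,"gripper": 60}
    - {"x": 5,"y": -26,"z": 25,"ax": 0,"ay": 0,"az": 0,"gripper": 50}
    - {"x": 3.5,"y": -23.5,"z": 22,"ax": 0,"ay": 0,"az": 0,"gripper": 50}
    - {"x": 0,"y": 0,"z": 18,"ax": 0,"ay": 0,"az": 0,"gripper": 50}
    - {"x": 0,"y": 0,"z": 0,"ax": 0,"ay": 0,"az": 0,"gripper": 50}

```text
t: 3.37
ee_pos: [0.4943, 0.2618, 0.2364]
tool_rot: [3.14, 0.004, -0.102]
ft_force: [-0.3, -1.2, -1.1]
grip_width: 0.0498
```

Run:
```python
from go import *
c=np.load("car.npy")
Rt=R.from_euler('z',c[0]).as_matrix()@RX
delta([c[1],c[2],.186],Rt)
snap("top","t1"); snap("scene","s1")
a=cv2.imread("pics/t1.png")[160:255,190:300]; b=cv2.imread("pics/s1.png")[125:220,335:445]
cv2.imwrite("pics/z1.png",cv2.resize(cv2.hconcat([a,b]),None,fx=3.5,fy=3.5,interpolation=cv2.INTER_CUBIC))
```

```text
t 3.3667 pos [0.4943 0.2618 0.2364] rpy [ 3.1398  0.0045 -0.1023] F [-0.3389 -1.2194 -1.1309] w 0.04984034196377077
rotvec deg [0.1008 0.2571 0.1028] | shift mm, old frame [ 1.3094 -1.2743 50.3576] new frame [ 1.0812 -1.1878 50.3651]
```

View pics/z1.png

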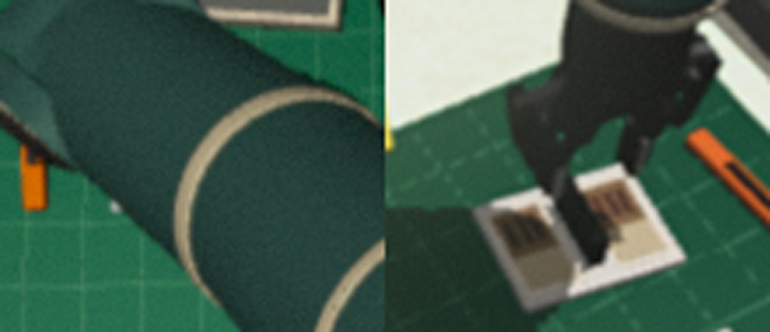

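The scene picture shows the fingers straddling the bar near (390,185), so I'll go down and close.

move_arm:
  motion:
    - {"x": 1,"y": -1,"z": 12,"ax": 0,"ay": 0,"az": 0,"gripper": 50}
    - {"x": 0,"y": 0,"z": 14,"ax": 0,"ay": 0,"az": 0,"gripper": 50}
    - {"x": 0,"y": 0,"z": 14,"ax": 0,"ay": 0,"az": 0,"gripper": 50}
    - {"x": 0,"y": 0,"z": 8,"ax": 0,"ay": 0,"az": 0,"gripper": 50}
    - {"x": 0,"y": 0,"z": 2,"ax": 0,"ay": 0,"az": 0,"gripper": 35}
    - {"x": 0,"y": 0,"z": 0,"ax": 0,"ay": 0,"az": 0,"gripper": 25}
    - {"x": 0,"y": 0,"z": 0,"ax": 0,"ay": 0,"az": 0,"gripper": 18}
    - {"x": 0,"y": 0,"z": 0,"ax": 0,"ay": 0,"az": 0,"gripper": 14}

```text
t: 4.13
ee_pos: [0.4966, 0.2622, 0.1902]
tool_rot: [-3.141, -0.001, -0.104]
ft_force: [-0.3, 1.0, 0.6]
grip_width: 0.014
```

move_arm:
  motion:
    - {"x": 0,"y": 0,"z": 0,"ax": 0,"ay": 0,"az": 0,"gripper": 12}
    - {"x": 0,"y": 0,"z": 0,"ax": 0,"ay": 0,"az": 0,"gripper": 8}
    - {"x": 0,"y": 0,"z": 0,"ax": 0,"ay": 0,"az": 0,"gripper": 4}
    - {"x": 0,"y": 0,"z": 0,"ax": 0,"ay": 0,"az": 0,"gripper": 0}
    - {"x": 0,"y": 0,"z": 0,"ax": 0,"ay": 0,"az": 0,"gripper": 0}
    - {"x": 0,"y": 0,"z": 0,"ax": 0,"ay": 0,"az": 0,"gripper": 0}
    - {"x": 0,"y": 0,"z": 0,"ax": 0,"ay": 0,"az": 0,"gripper": 0}
    - {"x": 0,"y": 0,"z": 0,"ax": 0,"ay": 0,"az": 0,"gripper": 0}

```text
t: 4.8
ee_pos: [0.4966, 0.2623, 0.1903]
tool_rot: [-3.141, -0.001, -0.104]
ft_force: [-1.9, 1.0, 6.7]
grip_width: 0.0108
```

Run:
```python
from go import *
s=arm.read_state(); print(s)
snap("scene","s2")
b=cv2.imread("pics/s2.png")[125:220,335:445]
cv2.imwrite("pics/z2.png",cv2.resize(b,None,fx=4.5,fy=4.5,interpolation=cv2.INTER_CUBIC))
```

```text
{'t': 4.8, 'joint_pos': array([-0.1689,  0.6504, -0.476 ,  1.897 ,  0.4458,  0.6991, -2.5835]), 'joint_vel': array([-0.    , -0.0021, -0.0021, -0.0014, -0.0011,  0.0012,  0.0019]), 'joint_efforts': array([  0.4424, -84.6274, -10.3829, -26.9565,   0.2215,  -0.122 ,
         0.0072]), 'ee_pos': array([0.4966, 0.2623, 0.1903]), 'tool_rot': array([-3.141 , -0.0008, -0.1041]), 'ft_force': array([-1.8639,  0.9657,  6.6695]), 'moment': array([ 0.0976,  0.1849, -0.0338]), 'grip_width': 0.010849988370485949}
```

View pics/z2.png

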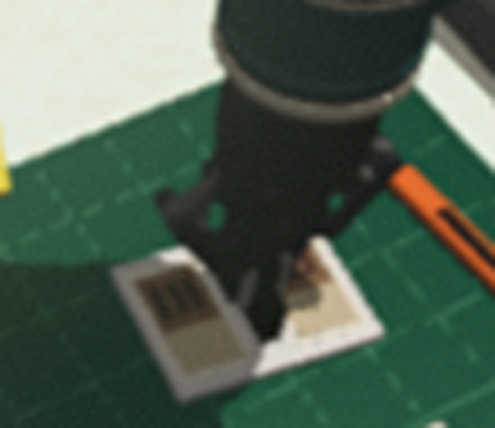

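move_arm:
  motion:
    - {"x": 0,"y": 0,"z": -1,"ax": 0,"ay": 0,"az": 0,"gripper": 0}
    - {"x": 0,"y": 0,"z": -2,"ax": 0,"ay": 0,"az": 0,"gripper": 0}
    - {"x": 0,"y": 0,"z": -5,"ax": 0,"ay": 0,"az": 0,"gripper": 0}
    - {"x": 0,"y": 0,"z": -10,"ax": 0,"ay": 0,"az": 0,"gripper": 0}
    - {"x": 0,"y": 0,"z": -15,"ax": 0,"ay": 0,"az": 0,"gripper": 0}
    - {"x": 0,"y": 0,"z": -20,"ax": 0,"ay": 0,"az": 0,"gripper": 0}
    - {"x": 0,"y": 0,"z": -25,"ax": 0,"ay": 0,"az": 0,"gripper": 0}
    - {"x": 0,"y": 0,"z": -25,"ax": 0,"ay": 0,"az": 0,"gripper": 0}
  grip_force: 30

```text
t: 5.52
ee_pos: [0.4962, 0.262, 0.2943]
tool_rot: [3.141, 0.001, -0.104]
ft_force: [0.6, 1.1, -1.3]
grip_width: 0.0112
```

Run:
```python
from go import *
Rt=M@RX
tgt=lambda x,y,h: O+M@(np.array([x,y,190.3+h])/1000)
print(tgt(57,72,60),tgt(57,72,0)); delta(tgt(57,72,60),Rt)
snap("scene","s3")
b=cv2.imread("pics/s3.png")[95:220,335:465]
cv2.imwrite("pics/z3.png",cv2.resize(b,None,fx=4.5,fy=4.5,interpolation=cv2.INTER_CUBIC))
```

```text
[ 0.4319 -0.2815  0.2978] [ 0.4531 -0.2618  0.2452]
t 5.5167 pos [0.4962 0.262  0.2943] rpy [ 3.1415  0.0005 -0.1039] F [ 0.6079  1.0556 -1.3472] w 0.011181108703749361
rotvec deg [ 18.8478  21.966  -16.0522] | shift mm, old frame [ -7.5616 547.2643  -3.4178] new frame [-116.7182  494.2303 -204.1576]
```

View pics/z3.png

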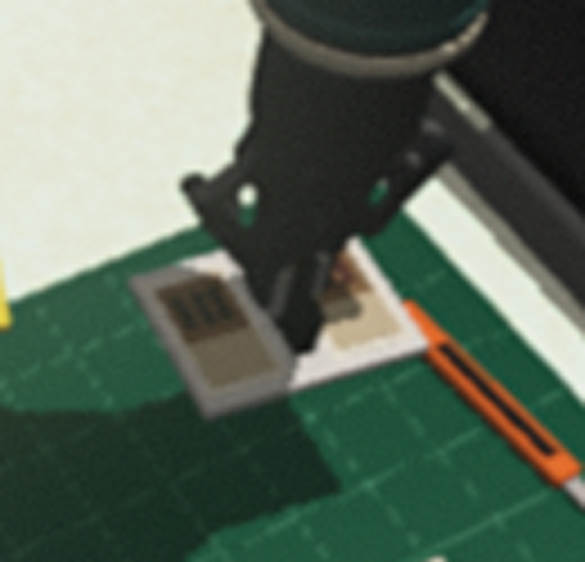

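The carrier is lifted level, clear of the mat. Next I'll raise it and carry it across.

move_arm:
  motion:
    - {"x": 0,"y": 20,"z": -18,"ax": 0,"ay": 0,"az": 0,"gripper": 0}
    - {"x": 0,"y": 30,"z": -18,"ax": 0,"ay": 0,"az": 0,"gripper": 0}
    - {"x": 0,"y": 34,"z": -18,"ax": 0,"ay": 0,"az": 0,"gripper": 0}
    - {"x": 0,"y": 34,"z": -18,"ax": 0,"ay": 0,"az": 0,"gripper": 0}
    - {"x": 0,"y": 34,"z": -18,"ax": 0,"ay": 0,"az": 0,"gripper": 0}
    - {"x": 0,"y": 34,"z": -18,"ax": 0,"ay": 0,"az": 0,"gripper": 0}
    - {"x": 0,"y": 34,"z": -12,"ax": 0,"ay": 0,"az": 0,"gripper": 0}
    - {"x": 0,"y": 34,"z": 0,"ax": 0,"ay": 0,"az": 0,"gripper": 0}

```text
t: 6.23
ee_pos: [0.4697, 0.0082, 0.4157]
tool_rot: [3.142, -0.004, -0.104]
ft_force: [1.0, -0.1, -2.6]
grip_width: 0.0113
```

move_arm:
  motion:
    - {"x": -1,"y": 34,"z": 0,"ax": 0,"ay": 0,"az": 0,"gripper": 0}
    - {"x": -1,"y": 34,"z": 0,"ax": 0,"ay": 0,"az": 0,"gripper": 0}
    - {"x": -1,"y": 34,"z": 0,"ax": 0,"ay": 0,"az": 0,"gripper": 0}
    - {"x": -1,"y": 34,"z": 0,"ax": 0,"ay": 0,"az": 0,"gripper": 0}
    - {"x": -1,"y": 34,"z": 0,"ax": 0,"ay": 0,"az": 0,"gripper": 0}
    - {"x": -1,"y": 34,"z": 0,"ax": 0,"ay": 0,"az": 0,"gripper": 0}
    - {"x": -1,"y": 34,"z": 0,"ax": 0,"ay": 0,"az": 0,"gripper": 0}
    - {"x": -1,"y": 34,"z": 0,"ax": 0,"ay": 0,"az": 0,"gripper": 0}

```text
t: 6.9
ee_pos: [0.4331, -0.2616, 0.4134]
tool_rot: [3.141, -0.001, -0.104]
ft_force: [1.1, -0.2, -3.0]
grip_width: 0.0115
```

move_arm:
  motion:
    - {"x": 0,"y": 20,"z": 0,"ax": 0,"ay": 0,"az": 0,"gripper": 0}
    - {"x": 0,"y": 0,"z": 0,"ax": 2.7,"ay": 3.1,"az": -2.3,"gripper": 0}
    - {"x": 0,"y": 0,"z": 0,"ax": 2.7,"ay": 3.1,"az": -2.3,"gripper": 0}
    - {"x": 0,"y": 0,"z": 0,"ax": 2.7,"ay": 3.1,"az": -2.3,"gripper": 0}
    - {"x": 0,"y": 0,"z": 0,"ax": 2.7,"ay": 3.1,"az": -2.3,"gripper": 0}
    - {"x": 0,"y": 0,"z": 0,"ax": 2.7,"ay": 3.1,"az": -2.3,"gripper": 0}
    - {"x": 0,"y": 0,"z": 0,"ax": 2.7,"ay": 3.1,"az": -2.3,"gripper": 0}
    - {"x": 0,"y": 0,"z": 0,"ax": 2.7,"ay": 3.1,"az": -2.3,"gripper": 0}

```text
t: 7.57
ee_pos: [0.4316, -0.2799, 0.4134]
tool_rot: [-2.853, -0.419, 0.124]
ft_force: [0.2, -0.1, -2.0]
grip_width: 0.0115
```

Run:
```python
from go import *
Rt=M@RX
tgt=lambda x,y,h: O+M@(np.array([x,y,190.3+h])/1000)
delta(tgt(57,72,40),Rt); print(arm.read_state()["joint_pos"])
```

```text
t 7.5667 pos [ 0.4316 -0.2799  0.4134] rpy [-2.8528 -0.4192  0.1238] F [ 0.2029 -0.0975 -1.969 ] w 0.011454174987431594
rotvec deg [-0.1624  0.028   0.1587] | shift mm, old frame [-46.9598  31.7761 120.8085] new frame [-46.9312  31.5636 120.8753]
[ 1.0319  0.2346 -0.4491  1.9086 -0.4818  0.963  -0.5186]
```

move_arm:
  motion:
    - {"x": -8,"y": 5,"z": 18,"ax": 0,"ay": 0,"az": 0,"gripper": 0}
    - {"x": -8,"y": 5,"z": 20,"ax": 0,"ay": 0,"az": 0,"gripper": 0}
    - {"x": -8,"y": 5,"z": 20,"ax": 0,"ay": 0,"az": 0,"gripper": 0}
    - {"x": -8,"y": 6,"z": 20,"ax": 0,"ay": 0,"az": 0,"gripper": 0}
    - {"x": -8,"y": 6,"z": 20,"ax": 0,"ay": 0,"az": 0,"gripper": 0}
    - {"x": -7,"y": 5,"z": 18,"ax": 0,"ay": 0,"az": 0,"gripper": 0}
    - {"x": 0,"y": 0,"z": 5,"ax": 0,"ay": 0,"az": 0,"gripper": 0}
    - {"x": 0,"y": 0,"z": 0,"ax": 0,"ay": 0,"az": 0,"gripper": 0}

```text
t: 8.23
ee_pos: [0.4387, -0.275, 0.2788]
tool_rot: [-2.851, -0.414, 0.122]
ft_force: [-0.4, 1.2, -1.7]
grip_width: 0.0114
```

Run:
```python
from go import *
Rt=M@RX
tgt=lambda x,y,h: O+M@(np.array([x,y,190.3+h])/1000)
delta(tgt(57,72,0),Rt)
snap("scene","s4");snap("top","t4")
b=cv2.imread("pics/s4.png")[160:360,140:320]; a=cv2.imread("pics/t4.png")[80:280,320:500]
cv2.imwrite("pics/z4.png",cv2.resize(cv2.hconcat([b,a]),None,fx=2.2,fy=2.2,interpolation=cv2.INTER_CUBIC))
```

```text
t 8.2333 pos [ 0.4387 -0.275   0.2788] rpy [-2.8512 -0.4144  0.1215] F [-0.3951  1.2362 -1.7455] w 0.011353336861623967
rotvec deg [-0.1967  0.2572 -0.0345] | shift mm, old frame [ 0.9914 -0.2314 38.8633] new frame [ 0.8171 -0.3642 38.8664]
```

View pics/z4.png

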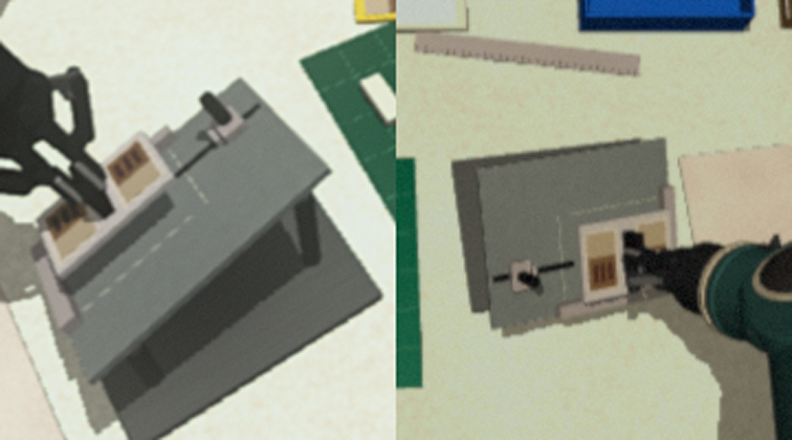

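Run:
```python
from go import *
s=arm.read_state(); Rc=rpy(s["tool_rot"])@RX; oc=s["ee_pos"]-Rc@[0,0,.1903]
def draw(n,box,f):
    im=cv2.imread(f"pics/{n[0]}4.png"); x0,y0,x1,y1=box; k=5
    im=cv2.resize(im[y0:y1,x0:x1],None,fx=k,fy=k,interpolation=cv2.INTER_CUBIC)
    def L(P,col):
        q=(proj(n,P)-[x0,y0]+.5)*k-.5; cv2.polylines(im,[np.int32(np.round(q)).reshape(-1,1,2)],True,col,1)
    L([oc+Rc@np.array(p) for p in((.045,.06,.006),(.045,-.06,.006),(-.045,-.06,.006),(-.045,.06,.006))],(0,0,255))
    L([O+M@np.array(p) for p in((-.015,.148,.012),(0,.148,.012),(0,0,.012),(.118,0,.012),(.118,-.015,.012),(-.015,-.015,.012))],(0,255,0))
    L([O+M@np.array(p) for p in((-.015,-.015,0),(.175,-.015,0),(.175,.23,0),(-.015,.23,0))],(255,255,0))
    return im
cv2.imwrite("pics/o4s.png",draw("scene",(145,190,300,310),5)); cv2.imwrite("pics/o4t.png",draw("top",(345,140,460,240),5))
```

```text
(no output)
```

View pics/o4s.png

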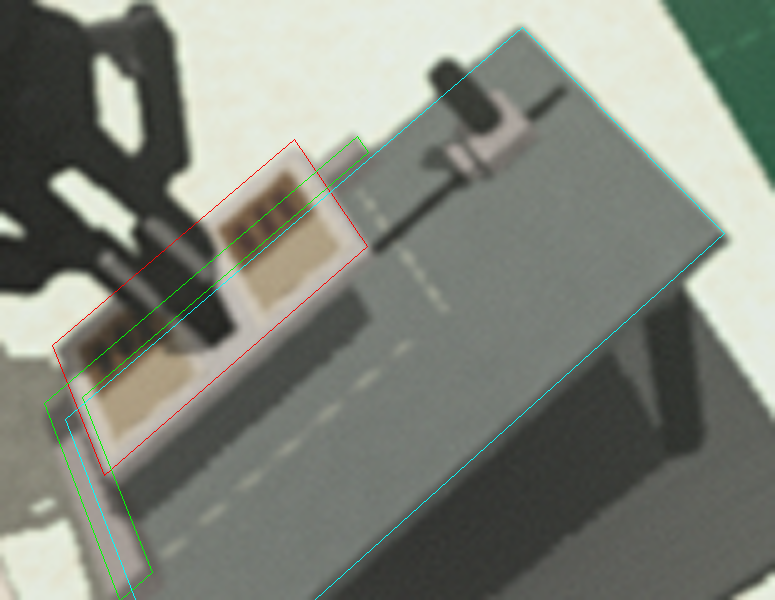

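View pics/o4t.png

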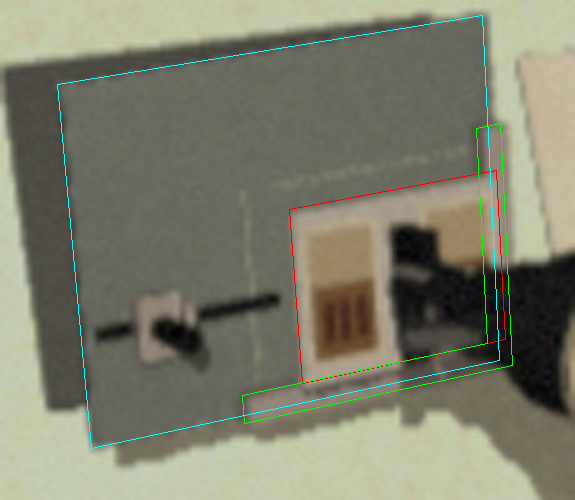

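The predicted outlines match both pictures to within about 1 px, and the carrier lies square above the plate, clear of both stops. I'll lower it now.

move_arm:
  motion:
    - {"x": 0,"y": 0,"z": 8,"ax": 0,"ay": 0,"az": 0,"gripper": 0}
    - {"x": 0,"y": 0,"z": 8,"ax": 0,"ay": 0,"az": 0,"gripper": 0}
    - {"x": 0,"y": 0,"z": 6,"ax": 0,"ay": 0,"az": 0,"gripper": 0}
    - {"x": 0,"y": 0,"z": 4,"ax": 0,"ay": 0,"az": 0,"gripper": 0}
    - {"x": 0,"y": 0,"z": 3,"ax": 0,"ay": 0,"az": 0,"gripper": 0}
    - {"x": 0,"y": 0,"z": 2,"ax": 0,"ay": 0,"az": 0,"gripper": 0}
    - {"x": 0,"y": 0,"z": 0,"ax": 0,"ay": 0,"az": 0,"gripper": 0}
    - {"x": 0,"y": 0,"z": 0,"ax": 0,"ay": 0,"az": 0,"gripper": 0}

```text
t: 9.0
ee_pos: [0.4495, -0.2654, 0.252]
tool_rot: [-2.853, -0.415, 0.122]
ft_force: [-0.4, -0.8, -2.7]
grip_width: 0.0114
```

Run:
```python
from go import *
Rt=M@RX
tgt=lambda x,y,h: O+M@(np.array([x,y,190.3+h])/1000)
delta(tgt(57,72,0),Rt); s=arm.read_state(); print("plate-frame F",M.T@s["ft_force"], s["moment"])
```

```text
t 9.0 pos [ 0.4495 -0.2654  0.252 ] rpy [-2.8531 -0.415   0.1216] F [-0.4335 -0.826  -2.6642] w 0.011390684790997415
rotvec deg [-0.0874  0.2238 -0.0224] | shift mm, old frame [ 0.8919 -0.7116  8.4059] new frame [ 0.8593 -0.7241  8.4082]
plate-frame F [-1.5677 -1.3648 -1.91  ] [-0.4726  0.5083  0.0208]
```

move_arm:
  motion:
    - {"x": 0.5,"y": -0.5,"z": 1,"ax": -0.1,"ay": 0.2,"az": 0,"gripper": 0}
    - {"x": 0,"y": 0,"z": 1,"ax": 0,"ay": 0,"az": 0,"gripper": 0}
    - {"x": 0,"y": 0,"z": 1,"ax": 0,"ay": 0,"az": 0,"gripper": 0}
    - {"x": 0,"y": 0,"z": 1,"ax": 0,"ay": 0,"az": 0,"gripper": 0}
    - {"x": 0,"y": 0,"z": 1,"ax": 0,"ay": 0,"az": 0,"gripper": 0}
    - {"x": 0,"y": 0,"z": 0.5,"ax": 0,"ay": 0,"az": 0,"gripper": 0}
    - {"x": 0,"y": 0,"z": 0,"ax": 0,"ay": 0,"az": 0,"gripper": 0}
    - {"x": 0,"y": 0,"z": 0,"ax": 0,"ay": 0,"az": 0,"gripper": 0}

```text
t: 9.67
ee_pos: [0.4518, -0.2632, 0.2479]
tool_rot: [-2.855, -0.419, 0.12]
ft_force: [-4.1, -0.7, 7.3]
grip_width: 0.0112
```

```bash
cat > st.py <<'E'
from go import *
s=arm.read_state(); R0=rpy(s["tool_rot"]); p=M.T@(s["ee_pos"]-O)*1000
print("t",s["t"],"plate-frame TCP mm",p-[0,0,190.3],"F",M.T@s["ft_force"],"mom",M.T@s["moment"],"w",s["grip_width"])
print("rot err",np.degrees(R.from_matrix(R0.T@M@RX).as_rotvec()))
E
python3 st.py
```

```text
t 9.6667 plate-frame TCP mm [56.7908 71.6914  3.2149] F [-0.8491  2.2038  8.0192] mom [-0.0387  0.6464  0.0163] w 0.011165684430341351
rot err [ 0.0413  0.0033 -0.0158]
```

move_arm:
  motion:
    - {"x": 0,"y": 0,"z": -1.5,"ax": 0,"ay": 0,"az": 0,"gripper": 0}
    - {"x": 0,"y": 0,"z": -1,"ax": 0,"ay": 0,"az": 0,"gripper": 0}
    - {"x": 0,"y": 0,"z": 0,"ax": 0,"ay": 0,"az": 0,"gripper": 0}
    - {"x": 0,"y": 0,"z": 0,"ax": 0,"ay": 0,"az": 0,"gripper": 0}
    - {"x": 0,"y": 0,"z": 0,"ax": 0,"ay": 0,"az": 0,"gripper": 0}
    - {"x": 0,"y": 0,"z": 0,"ax": 0,"ay": 0,"az": 0,"gripper": 0}
    - {"x": 0,"y": 0,"z": 0,"ax": 0,"ay": 0,"az": 0,"gripper": 0}
    - {"x": 0,"y": 0,"z": 0,"ax": 0,"ay": 0,"az": 0,"gripper": 0}

```text
t: 10.33
ee_pos: [0.4509, -0.2639, 0.2497]
tool_rot: [-2.855, -0.418, 0.12]
ft_force: [-0.9, -3.0, 3.6]
grip_width: 0.0112
```

```bash
python3 st.py;  python3 - <<'E'
from go import *
snap("scene","s5");snap("top","t5")
b=cv2.imread("pics/s5.png")[180:330,145:300]
cv2.imwrite("pics/z5.png",cv2.resize(b,None,fx=4,fy=4,interpolation=cv2.INTER_CUBIC))
E
```

```text
t 10.3333 plate-frame TCP mm [56.6355 71.7082  5.4224] F [ 0.2979 -1.6898  4.45  ] mom [-0.7837  0.3232  0.019 ] w 0.011205992634300492
rot err [ 0.0305  0.0167 -0.0244]
```

View pics/z5.png

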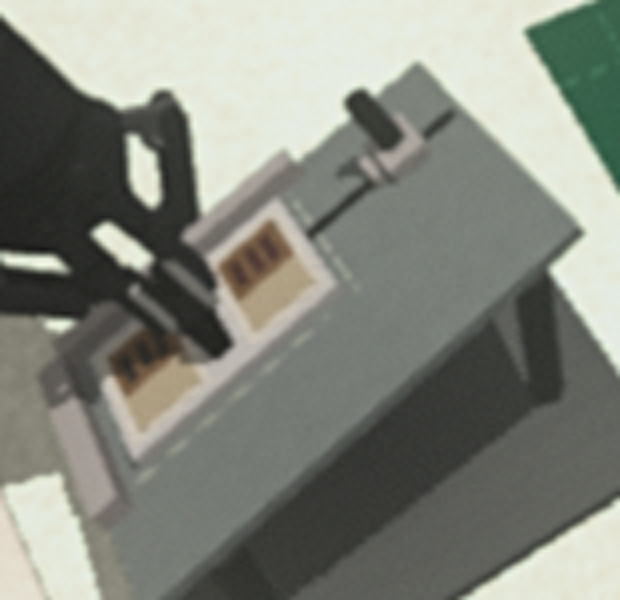

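move_arm:
  motion:
    - {"x": 0,"y": 0,"z": -1,"ax": 0,"ay": 0,"az": 0,"gripper": 0}
    - {"x": 0,"y": 0,"z": 0,"ax": 0,"ay": 0,"az": 0,"gripper": 0}
    - {"x": 0,"y": 0,"z": 0,"ax": 0,"ay": 0,"az": 0,"gripper": 0}
    - {"x": 0,"y": 0,"z": 0,"ax": 0,"ay": 0,"az": 0,"gripper": 16}
    - {"x": 0,"y": 0,"z": 0,"ax": 0,"ay": 0,"az": 0,"gripper": 30}
    - {"x": 0,"y": 0,"z": 0,"ax": 0,"ay": 0,"az": 0,"gripper": 50}
    - {"x": 0,"y": 0,"z": 0,"ax": 0,"ay": 0,"az": 0,"gripper": 50}
    - {"x": 0,"y": 0,"z": 0,"ax": 0,"ay": 0,"az": 0,"gripper": 50}
  grip_force: 20

```text
t: 11.1
ee_pos: [0.4505, -0.264, 0.2505]
tool_rot: [-2.854, -0.418, 0.121]
ft_force: [1.0, 0.4, -0.7]
grip_width: 0.0497
```

```bash
python3 st.py;  python3 - <<'E'
from go import *
snap("scene","s6");snap("top","t6")
b=cv2.imread("pics/s6.png")[180:330,145:300]
cv2.imwrite("pics/z6.png",cv2.resize(b,None,fx=4,fy=4,interpolation=cv2.INTER_CUBIC))
E
```

```text
t 11.1 plate-frame TCP mm [56.5898 71.917   6.2859] F [ 0.6168 -0.0451 -1.1054] mom [-0.2565  0.4938 -0.0079] w 0.04973142461375505
rot err [-0.0043  0.0326 -0.016 ]
```

View pics/z6.png

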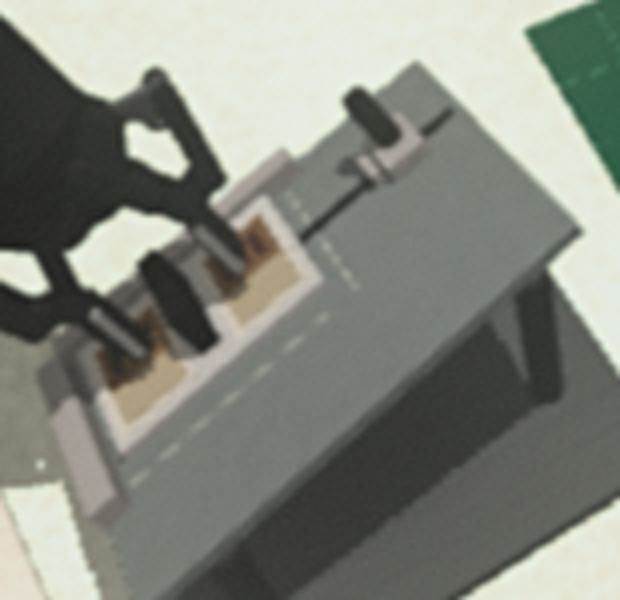

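The carrier has slid down onto the lower stop with the bar free between the open fingers. I'll retreat along the normal.

move_arm:
  motion:
    - {"x": 0,"y": 0,"z": -4,"ax": 0,"ay": 0,"az": 0,"gripper": 50}
    - {"x": 0,"y": 0,"z": -8,"ax": 0,"ay": 0,"az": 0,"gripper": 50}
    - {"x": 0,"y": 0,"z": -14,"ax": 0,"ay": 0,"az": 0,"gripper": 50}
    - {"x": 0,"y": 0,"z": -18,"ax": 0,"ay": 0,"az": 0,"gripper": 50}
    - {"x": 0,"y": 0,"z": -18,"ax": 0,"ay": 0,"az": 0,"gripper": 50}
    - {"x": 0,"y": 0,"z": -18,"ax": 0,"ay": 0,"az": 0,"gripper": 50}
    - {"x": 0,"y": 0,"z": -14,"ax": 0,"ay": 0,"az": 0,"gripper": 50}
    - {"x": 0,"y": 0,"z": 0,"ax": 0,"ay": 0,"az": 0,"gripper": 50}

```text
t: 11.87
ee_pos: [0.4167, -0.2964, 0.3357]
tool_rot: [-2.858, -0.42, 0.12]
ft_force: [0.5, -1.4, 0.5]
grip_width: 0.0496
```

```bash
python3 st.py;  python3 - <<'E'
from go import *
for n in("scene","top"):
    snap(n,n[0]+"7")
    for t in ("keeper_post","lower_stop","side_stop","carrier_grip","plate"): print(n,t,[(np.round(r["location"],1).tolist(),round(r["conf"],2)) for r in finder.pinpoint(n,t)])
def draw(n,box,k):
    im=cv2.imread(f"pics/{n[0]}7.png"); x0,y0,x1,y1=box
    im=cv2.resize(im[y0:y1,x0:x1],None,fx=k,fy=k,interpolation=cv2.INTER_CUBIC)
    cv2.imwrite(f"pics/o7{n[0]}0.png",im)
    return im
draw("scene",(145,190,285,310),5.5); draw("top",(345,140,460,240),6)
E
```

```text
t 11.8667 plate-frame TCP mm [ 57.0457  71.3525 103.5009] F [ 0.5504 -1.2479  0.7335] mom [-0.2894  0.4359  0.0074] w 0.049561885155882446
rot err [ 0.2374 -0.0743 -0.017 ]
scene keeper_post [([237.4, 209.8], 0.71)]
scene lower_stop [([190.2, 246.4], 0.8)]
scene side_stop [([171.2, 283.7], 0.95)]
scene carrier_grip [([318.3, 142.8], 0.96), ([187.6, 255.2], 0.55)]
scene plate [([161.2, 271.4], 0.95)]
top keeper_post [([380.2, 205.3], 0.62)]
top lower_stop [([422.7, 209.7], 0.67), ([305.9, 160.3], 0.63)]
top side_stop [([440.2, 192.6], 0.88), ([440.1, 209.6], 0.25)]
top carrier_grip [([424.4, 196.7], 0.8), ([282.6, 277.1], 0.62)]
top plate [([442.2, 209.8], 0.8)]
```

View pics/o7s0.png

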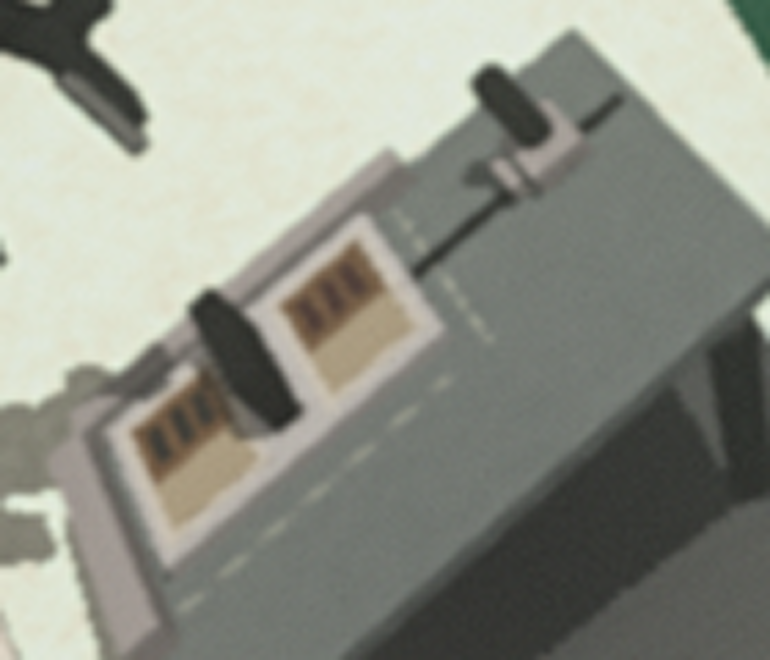

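View pics/o7t0.png

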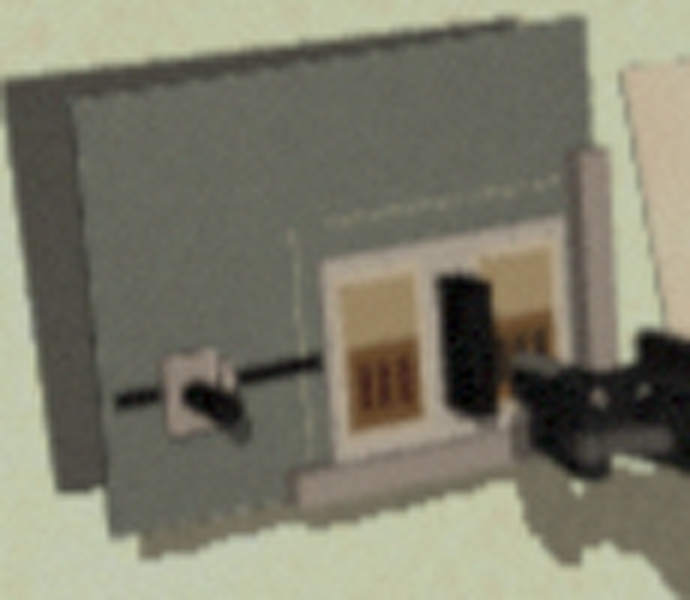

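Run:
```python
from go import *
from scipy.optimize import least_squares
X,r=tri({"scene":np.array([237.4,209.8]),"top":np.array([380.2,205.3])}); print("post tri plate mm",M.T@(X-O)*1000,r)
for n in ("scene","top"):
  for k in (0,4,8,12): print(n,k,proj(n,O+M@(np.array([45,195-k,30])/1000)).round(1),proj(n,O+M@(np.array([45,195-k,44])/1000)).round(1))
S=lambda u,v:np.array([145+(u+.5)/5.5-.5,190+(v+.5)/5.5-.5]);T=lambda u,v:np.array([345+(u+.5)/6-.5,140+(v+.5)/6-.5])
co=[("scene",(-45,60),S(362,214)),("scene",(45,60),S(443,328)),("scene",(45,-60),S(168,567)),("scene",(-45,-60),S(104,430)),
("top",(45,60),T(323,262)),("top",(45,-60),T(563,218)),("top",(-45,60),T(336,462))]
for dz in(0,3,6):
  def f(p): 
    c,s=np.cos(p[2]),np.sin(p[2]); return np.ravel([proj(n,O+M@(np.array([p[0]+c*a-s*b,p[1]+s*a+c*b,6+dz])/1000))[0]-uv for n,(a,b),uv in co])
  s=least_squares(f,[50,65,0]); print(dz,s.x,s.cost,f(s.x).round(1))
```

```text
post tri plate mm [ 48.3584 191.1915  32.0321] {'scene': array([-0.2,  0. ]), 'top': array([-0.1, -0. ])}
scene 0 [[238.7 208.5]] [[234.6 204. ]]
scene 4 [[237.1 209.8]] [[233.  205.3]]
scene 8 [[235.5 211.2]] [[231.5 206.7]]
scene 12 [[234.  212.5]] [[229.9 208. ]]
top 0 [[378.4 206.7]] [[381.  207.8]]
top 4 [[379.9 206.4]] [[382.4 207.5]]
top 8 [[381.3 206.1]] [[383.9 207.2]]
top 12 [[382.7 205.8]] [[385.3 206.9]]
0 [41.9085 64.2041 -0.0033] 3.6928222827994195 [ 0.2  0.2 -0.1  1.  -0.3  1.3  0.8  0.5 -0.7  0.9 -0.7  0.8 -0.5  0.9]
3 [44.3396 65.1401 -0.    ] 1.2240373222805987 [-0.  -0.4 -0.2  0.3 -0.5  0.9  0.4  0.1 -0.6  0.3 -0.4  0.1 -0.3  0.4]
6 [46.7717 66.0749  0.0033] 1.5770245074944873 [-0.3 -1.  -0.3 -0.4 -0.8  0.5  0.  -0.2 -0.5 -0.3 -0.2 -0.7 -0.1 -0.1]
```

move_arm:
  motion:
    - {"x": -1,"y": -15,"z": 0,"ax": 0.2,"ay": -0.1,"az": 0,"gripper": 30}
    - {"x": -2,"y": -22,"z": 0,"ax": 0,"ay": 0,"az": 0,"gripper": 30}
    - {"x": -2,"y": -22,"z": 0,"ax": 0,"ay": 0,"az": 0,"gripper": 30}
    - {"x": -2,"y": -22,"z": 10,"ax": 0,"ay": 0,"az": 0,"gripper": 30}
    - {"x": -2,"y": -22,"z": 16,"ax": 0,"ay": 0,"az": 0,"gripper": 30}
    - {"x": -2,"y": -17.5,"z": 20,"ax": 0,"ay": 0,"az": 0,"gripper": 30}
    - {"x": 0,"y": 0,"z": 15,"ax": 0,"ay": 0,"az": 0,"gripper": 30}
    - {"x": 0,"y": 0,"z": 0,"ax": 0,"ay": 0,"az": 0,"gripper": 30}

```text
t: 13.13
ee_pos: [0.4009, -0.1614, 0.3052]
tool_rot: [-2.85, -0.415, 0.123]
ft_force: [-0.0, -0.4, -1.1]
grip_width: 0.0302
```

```bash
python3 st.py;  python3 - <<'E'
from go import *
snap("scene","s8");snap("top","t8")
b=cv2.imread("pics/s8.png")[140:290,170:290];a=cv2.imread("pics/t8.png")[140:290,345:465]
cv2.imwrite("pics/z8.png",cv2.resize(cv2.hconcat([b,a]),None,fx=3.3,fy=3.3,interpolation=cv2.INTER_CUBIC))
E
```

```text
t 13.1333 plate-frame TCP mm [ 45.1065 193.7542  37.9748] F [-0.5132 -0.66   -0.8443] mom [-0.3072  0.5093  0.0571] w 0.03022950764062166
rot err [-0.3239  0.2326  0.0494]
```

View pics/z8.png

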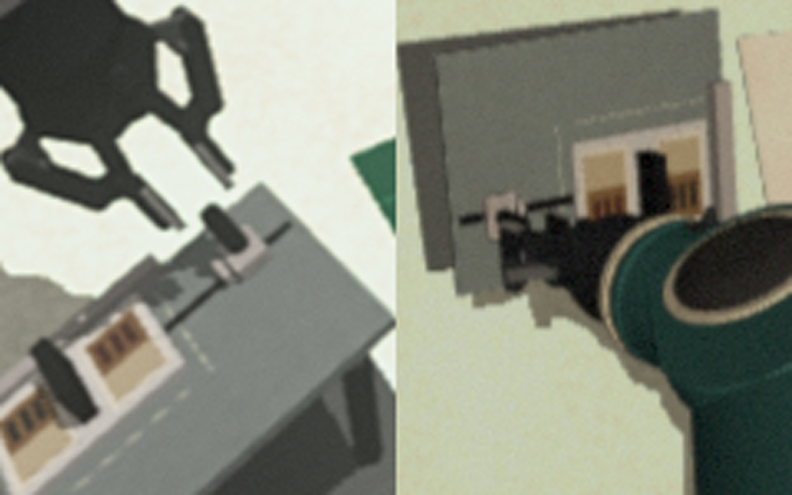

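The fingers straddle the post's axis: the midpoint of the tips falls on the axis line. I'll go down over it.

move_arm:
  motion:
    - {"x": 0,"y": 0,"z": 6,"ax": -0.2,"ay": 0.2,"az": 0,"gripper": 30}
    - {"x": 0,"y": 0,"z": 6,"ax": 0,"ay": 0,"az": 0,"gripper": 30}
    - {"x": 0,"y": 0,"z": 6,"ax": 0,"ay": 0,"az": 0,"gripper": 30}
    - {"x": 0,"y": 0,"z": 6,"ax": 0,"ay": 0,"az": 0,"gripper": 30}
    - {"x": 0,"y": 0,"z": 5,"ax": 0,"ay": 0,"az": 0,"gripper": 30}
    - {"x": 0,"y": 0,"z": 2,"ax": 0,"ay": 0,"az": 0,"gripper": 30}
    - {"x": 0,"y": 0,"z": 0,"ax": 0,"ay": 0,"az": 0,"gripper": 24}
    - {"x": 0,"y": 0,"z": 0,"ax": 0,"ay": 0,"az": 0,"gripper": 24}

```text
t: 13.9
ee_pos: [0.4119, -0.1529, 0.2794]
tool_rot: [-2.854, -0.42, 0.12]
ft_force: [-0.1, 0.6, 0.4]
grip_width: 0.0239
```

```bash
python3 st.py;  python3 - <<'E'
from go import *
snap("scene","s9")
b=cv2.imread("pics/s9.png")[140:290,170:290]
cv2.imwrite("pics/z9.png",cv2.resize(b,None,fx=4.5,fy=4,interpolation=cv2.INTER_CUBIC))
E
```

```text
t 13.9 plate-frame TCP mm [ 45.5693 192.5533   8.6842] F [0.1658 0.6719 0.1758] mom [-0.2787  0.4572  0.0448] w 0.023898411531828343
rot err [-0.004  -0.0662 -0.0206]
```

View pics/z9.png

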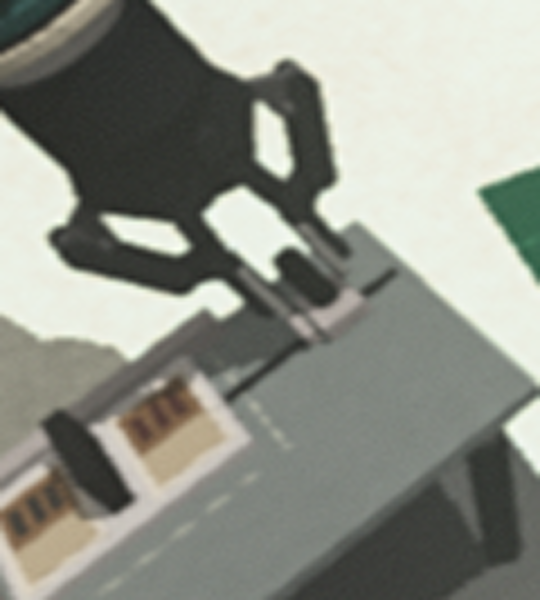

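move_arm:
  motion:
    - {"x": 0,"y": 2,"z": 0,"ax": 0,"ay": 0,"az": 0,"gripper": 24}
    - {"x": 0,"y": 2,"z": 0,"ax": 0,"ay": 0,"az": 0,"gripper": 24}
    - {"x": 0,"y": 3,"z": 0,"ax": 0,"ay": 0,"az": 0,"gripper": 24}
    - {"x": 0,"y": 3,"z": 0,"ax": 0,"ay": 0,"az": 0,"gripper": 24}
    - {"x": 0,"y": 3,"z": 0,"ax": 0,"ay": 0,"az": 0,"gripper": 24}
    - {"x": 0,"y": 3,"z": 0,"ax": 0,"ay": 0,"az": 0,"gripper": 24}
    - {"x": 0,"y": 3,"z": 0,"ax": 0,"ay": 0,"az": 0,"gripper": 24}
    - {"x": 0,"y": 3,"z": 0,"ax": 0,"ay": 0,"az": 0,"gripper": 24}

```text
t: 14.62
ee_pos: [0.417, -0.1738, 0.2737]
tool_rot: [-2.854, -0.42, 0.12]
ft_force: [-0.5, 3.4, 3.2]
grip_width: 0.024
```

```bash
python3 st.py;  python3 - <<'E'
from go import *
snap("scene","s10")
b=cv2.imread("pics/s10.png")[140:290,170:290]
cv2.imwrite("pics/z10.png",cv2.resize(b,None,fx=4,fy=4,interpolation=cv2.INTER_CUBIC))
E
```

```text
t 14.6167 plate-frame TCP mm [ 45.5545 170.2453   8.7486] F [1.1963 4.1132 1.908 ] mom [ 0.5814  0.292  -0.0022] w 0.023970346184128292
rot err [ 0.0083 -0.0721 -0.0202]
```

View pics/z10.png

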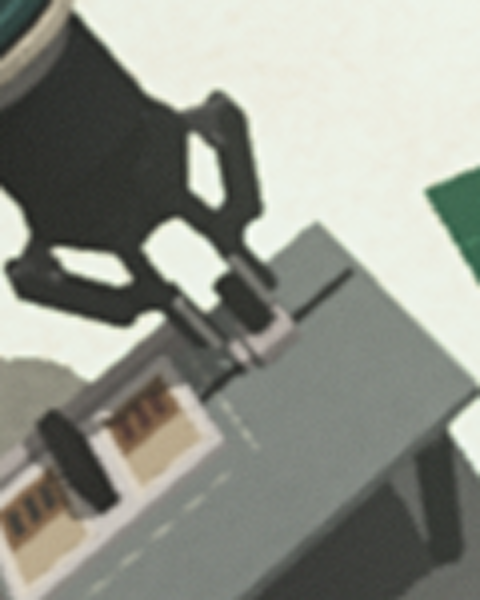

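move_arm:
  motion:
    - {"x": 0,"y": 3,"z": 0,"ax": 0,"ay": 0,"az": 0,"gripper": 24}
    - {"x": 0,"y": 3,"z": 0,"ax": 0,"ay": 0,"az": 0,"gripper": 24}
    - {"x": 0,"y": 3,"z": 0,"ax": 0,"ay": 0,"az": 0,"gripper": 24}
    - {"x": 0,"y": 3,"z": 0,"ax": 0,"ay": 0,"az": 0,"gripper": 24}
    - {"x": 0,"y": 3,"z": 0,"ax": 0,"ay": 0,"az": 0,"gripper": 24}
    - {"x": 0,"y": 3,"z": 0,"ax": 0,"ay": 0,"az": 0,"gripper": 24}
    - {"x": 0,"y": 3,"z": 0,"ax": 0,"ay": 0,"az": 0,"gripper": 24}
    - {"x": 0,"y": 1,"z": 0,"ax": 0,"ay": 0,"az": 0,"gripper": 24}

```text
t: 15.33
ee_pos: [0.4221, -0.1947, 0.2679]
tool_rot: [-2.854, -0.42, 0.12]
ft_force: [-1.1, 2.9, 2.2]
grip_width: 0.0238
```

```bash
cat > avg.py <<'E'
from go import *
fs=[];ms=[];ys=[]
for i in range(5):
    s=arm.read_state(); fs.append(M.T@s["ft_force"]); ms.append(M.T@s["moment"]); ys.append(M.T@(s["ee_pos"]-O)*1000)
    if i<4: viewer.capture("scene")
fs=np.array(fs);ms=np.array(ms)
print("t",s["t"],"Fy",fs[:,1].round(2),fs.mean(0).round(2),"Mx",ms[:,0].round(3),ms.mean(0).round(3),"y",np.mean(ys,0).round(2))
E
python3 avg.py;  python3 - <<'E'
from go import *
snap("scene","s11")
b=cv2.imread("pics/s11.png")[180:320,140:280]
cv2.imwrite("pics/z11.png",cv2.resize(b,None,fx=4,fy=4,interpolation=cv2.INTER_CUBIC))
E
```

```text
t 15.5333 Fy [ 3.51  2.34  0.07 -0.19  0.28] [-0.12  1.2   0.63] Mx [ 0.536  0.096 -0.183 -0.3   -0.236] [-0.017  0.374 -0.008] y [ 45.51 148.18 199.09]
```

View pics/z11.png

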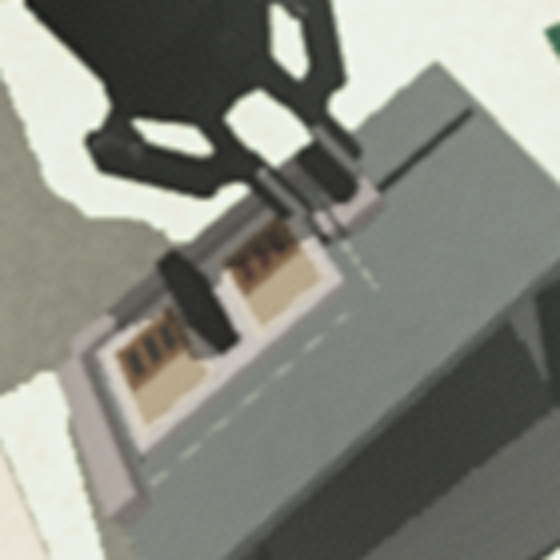

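move_arm:
  motion:
    - {"x": 0,"y": 1,"z": 0,"ax": 0,"ay": 0,"az": 0,"gripper": 24}
    - {"x": 0,"y": 1,"z": 0,"ax": 0,"ay": 0,"az": 0,"gripper": 24}
    - {"x": 0,"y": 1,"z": 0,"ax": 0,"ay": 0,"az": 0,"gripper": 24}
    - {"x": 0,"y": 1,"z": 0,"ax": 0,"ay": 0,"az": 0,"gripper": 24}
    - {"x": 0,"y": 0.5,"z": 0,"ax": 0,"ay": 0,"az": 0,"gripper": 24}
    - {"x": 0,"y": 0.5,"z": 0,"ax": 0,"ay": 0,"az": 0,"gripper": 24}
    - {"x": 0,"y": 0.5,"z": 0,"ax": 0,"ay": 0,"az": 0,"gripper": 24}
    - {"x": 0,"y": 0.5,"z": 0,"ax": 0,"ay": 0,"az": 0,"gripper": 24}

```text
t: 16.25
ee_pos: [0.4233, -0.1998, 0.2665]
tool_rot: [-2.854, -0.42, 0.12]
ft_force: [-1.1, 3.8, 2.5]
grip_width: 0.0246
```

```bash
python3 st.py
```

```text
t 16.25 plate-frame TCP mm [ 45.5281 142.5334   8.7682] F [0.479  4.5018 1.343 ] mom [ 0.6142  0.4304 -0.0111] w 0.02456180630780268
rot err [ 0.0121 -0.0705 -0.0145]
```

move_arm:
  motion:
    - {"x": 0,"y": 0.5,"z": 0,"ax": 0,"ay": 0,"az": 0,"gripper": 24}
    - {"x": 0,"y": 0.5,"z": 0,"ax": 0,"ay": 0,"az": 0,"gripper": 24}
    - {"x": 0,"y": 0.5,"z": 0,"ax": 0,"ay": 0,"az": 0,"gripper": 24}
    - {"x": 0,"y": 0.5,"z": 0,"ax": 0,"ay": 0,"az": 0,"gripper": 24}
    - {"x": 0,"y": 0.5,"z": 0,"ax": 0,"ay": 0,"az": 0,"gripper": 24}
    - {"x": 0,"y": 0.5,"z": 0,"ax": 0,"ay": 0,"az": 0,"gripper": 24}
    - {"x": 0,"y": 0.5,"z": 0,"ax": 0,"ay": 0,"az": 0,"gripper": 24}
    - {"x": 0,"y": 0.5,"z": 0,"ax": 0,"ay": 0,"az": 0,"gripper": 24}

```text
t: 16.92
ee_pos: [0.4243, -0.2036, 0.2655]
tool_rot: [-2.854, -0.42, 0.12]
ft_force: [-1.6, 3.2, 2.9]
grip_width: 0.0239
```

```bash
python3 st.py
python3 - <<'E'
from go import *
snap("scene","s12")
b=cv2.imread("pics/s12.png")[180:320,140:280]
cv2.imwrite("pics/z12.png",cv2.resize(b,None,fx=4,fy=4,interpolation=cv2.INTER_CUBIC))
E
```

```text
t 16.9167 plate-frame TCP mm [ 45.5615 138.5204   8.7699] F [0.0625 4.1538 2.0085] mom [ 0.5332  0.4068 -0.0186] w 0.023890084973232955
rot err [ 0.0115 -0.0751 -0.0198]
```

View pics/z12.png

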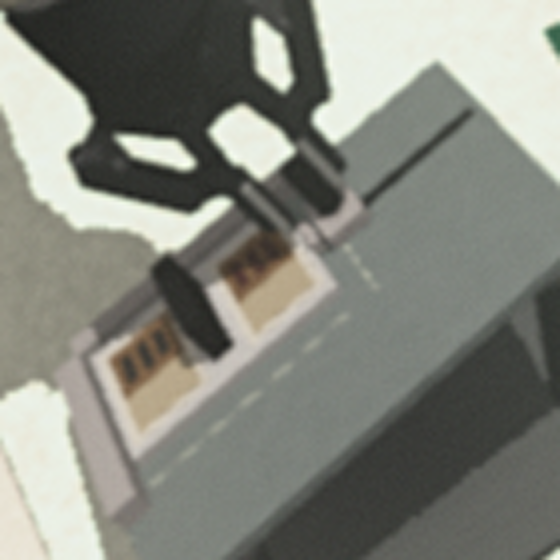

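move_arm:
  motion:
    - {"x": 0,"y": 0.15,"z": 0,"ax": 0,"ay": 0,"az": 0,"gripper": 24}
    - {"x": 0,"y": 0.15,"z": 0,"ax": 0,"ay": 0,"az": 0,"gripper": 24}
    - {"x": 0,"y": 0.15,"z": 0,"ax": 0,"ay": 0,"az": 0,"gripper": 24}
    - {"x": 0,"y": 0.15,"z": 0,"ax": 0,"ay": 0,"az": 0,"gripper": 24}
    - {"x": 0,"y": 0.15,"z": 0,"ax": 0,"ay": 0,"az": 0,"gripper": 24}
    - {"x": 0,"y": 0.15,"z": 0,"ax": 0,"ay": 0,"az": 0,"gripper": 24}
    - {"x": 0,"y": 0.15,"z": 0,"ax": 0,"ay": 0,"az": 0,"gripper": 24}
    - {"x": 0,"y": 0.15,"z": 0,"ax": 0,"ay": 0,"az": 0,"gripper": 24}

```text
t: 17.63
ee_pos: [0.4246, -0.2047, 0.2652]
tool_rot: [-2.854, -0.42, 0.12]
ft_force: [-2.2, 2.7, 3.1]
grip_width: 0.024
```

```bash
python3 st.py
```

```text
t 17.6333 plate-frame TCP mm [ 45.546  137.3709   8.758 ] F [-0.457   3.8103  2.6442] mom [ 0.5627  0.3873 -0.0323] w 0.024042860035649854
rot err [ 0.0119 -0.0726 -0.0167]
```

move_arm:
  motion:
    - {"x": 0,"y": 0.15,"z": 0,"ax": 0,"ay": 0,"az": 0,"gripper": 24}
    - {"x": 0,"y": 0.15,"z": 0,"ax": 0,"ay": 0,"az": 0,"gripper": 24}
    - {"x": 0,"y": 0.15,"z": 0,"ax": 0,"ay": 0,"az": 0,"gripper": 24}
    - {"x": 0,"y": 0.15,"z": 0,"ax": 0,"ay": 0,"az": 0,"gripper": 24}
    - {"x": 0,"y": 0.15,"z": 0,"ax": 0,"ay": 0,"az": 0,"gripper": 24}
    - {"x": 0,"y": 0.15,"z": 0,"ax": 0,"ay": 0,"az": 0,"gripper": 24}
    - {"x": 0,"y": 0.15,"z": 0,"ax": 0,"ay": 0,"az": 0,"gripper": 24}
    - {"x": 0,"y": 0.15,"z": 0,"ax": 0,"ay": 0,"az": 0,"gripper": 24}

```text
t: 18.3
ee_pos: [0.4248, -0.2057, 0.2648]
tool_rot: [-2.854, -0.42, 0.12]
ft_force: [-1.2, 4.7, 3.1]
grip_width: 0.024
```

```bash
python3 st.py
```

```text
t 18.3 plate-frame TCP mm [ 45.5594 136.2575   8.7222] F [0.6617 5.4965 1.5802] mom [ 0.9042  0.3965 -0.0087] w 0.024038841786331224
rot err [-0.003  -0.0691 -0.0133]
```

move_arm:
  motion:
    - {"x": 0,"y": 0.04,"z": 0,"ax": 0,"ay": 0,"az": 0,"gripper": 24}
    - {"x": 0,"y": 0.04,"z": 0,"ax": 0,"ay": 0,"az": 0,"gripper": 24}
    - {"x": 0,"y": 0.04,"z": 0,"ax": 0,"ay": 0,"az": 0,"gripper": 24}
    - {"x": 0,"y": 0.04,"z": 0,"ax": 0,"ay": 0,"az": 0,"gripper": 24}
    - {"x": 0,"y": 0.04,"z": 0,"ax": 0,"ay": 0,"az": 0,"gripper": 24}
    - {"x": 0,"y": 0.04,"z": 0,"ax": 0,"ay": 0,"az": 0,"gripper": 24}
    - {"x": 0,"y": 0.04,"z": 0,"ax": 0,"ay": 0,"az": 0,"gripper": 24}
    - {"x": 0,"y": 0.04,"z": 0,"ax": 0,"ay": 0,"az": 0,"gripper": 24}

```text
t: 18.97
ee_pos: [0.4249, -0.2059, 0.2647]
tool_rot: [-2.854, -0.42, 0.12]
ft_force: [-1.7, 5.1, 3.3]
grip_width: 0.0244
```

```bash
python3 st.py
python3 - <<'E'
from go import *
snap("scene","s13")
b=cv2.imread("pics/s13.png")[180:320,140:280]
cv2.imwrite("pics/z13.png",cv2.resize(b,None,fx=4,fy=4,interpolation=cv2.INTER_CUBIC))
E
python3 avg.py
```

```text
t 18.9667 plate-frame TCP mm [ 45.5555 136.0326   8.682 ] F [0.3482 6.0234 1.8491] mom [1.1174 0.3421 0.0494] w 0.02437478727876829
rot err [-0.0145 -0.0646 -0.0106]
t 19.2167 Fy [5.95 6.22 7.29 6.14 5.8 ] [0.58 6.28 2.22] Mx [1.094 1.094 1.128 1.022 1.093] [1.086 0.355 0.003] y [ 45.58 136.04 198.99]
```

View pics/z13.png

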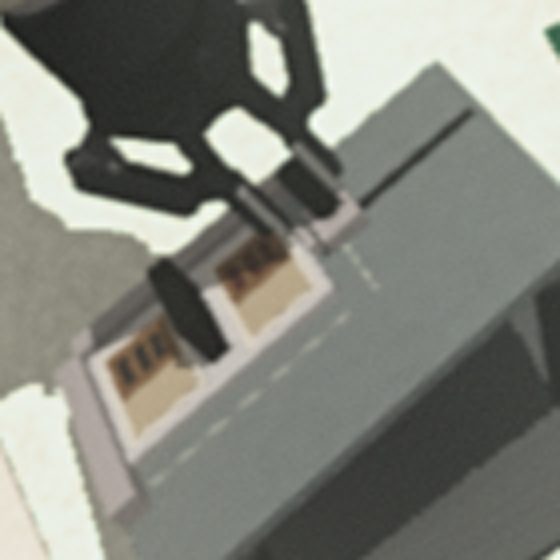

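move_arm:
  motion:
    - {"x": 0,"y": 0.03,"z": 0,"ax": 0,"ay": 0,"az": 0,"gripper": 24}
    - {"x": 0,"y": 0.03,"z": 0,"ax": 0,"ay": 0,"az": 0,"gripper": 24}
    - {"x": 0,"y": 0.03,"z": 0,"ax": 0,"ay": 0,"az": 0,"gripper": 24}
    - {"x": 0,"y": 0.02,"z": 0,"ax": 0,"ay": 0,"az": 0,"gripper": 24}
    - {"x": 0,"y": 0,"z": 0,"ax": 0,"ay": 0,"az": 0,"gripper": 24}
    - {"x": 0,"y": 0,"z": 0,"ax": 0,"ay": 0,"az": 0,"gripper": 24}
    - {"x": 0,"y": 0,"z": 0,"ax": 0,"ay": 0,"az": 0,"gripper": 24}
    - {"x": 0,"y": 0,"z": 0,"ax": 0,"ay": 0,"az": 0,"gripper": 24}

```text
t: 19.88
ee_pos: [0.4249, -0.2059, 0.2647]
tool_rot: [-2.854, -0.42, 0.12]
ft_force: [-1.4, 6.1, 3.7]
grip_width: 0.0238
```

```bash
python3 avg.py
```

```text
t 20.0833 Fy [6.97 6.68 7.36 6.84 7.21] [0.66 7.01 2.36] Mx [1.165 1.184 1.125 1.064 1.128] [ 1.133  0.335 -0.001] y [ 45.57 135.96 198.97]
```

The total push is 7.0 N and the sliding drag measured about 4.1 N, so the nose presses with roughly 3 N. I'll back off and look.

move_arm:
  motion:
    - {"x": 0,"y": -1,"z": 0,"ax": 0,"ay": 0,"az": 0,"gripper": 24}
    - {"x": 0,"y": -2,"z": 0,"ax": 0,"ay": 0,"az": 0,"gripper": 24}
    - {"x": 0,"y": -2,"z": 0,"ax": 0,"ay": 0,"az": 0,"gripper": 24}
    - {"x": 0,"y": 0,"z": 0,"ax": 0,"ay": 0,"az": 0,"gripper": 27}
    - {"x": 0,"y": 0,"z": -6,"ax": 0,"ay": 0,"az": 0,"gripper": 27}
    - {"x": 0,"y": 0,"z": -12,"ax": 0,"ay": 0,"az": 0,"gripper": 27}
    - {"x": 0,"y": 0,"z": -18,"ax": 0,"ay": 0,"az": 0,"gripper": 27}
    - {"x": 0,"y": 0,"z": -18,"ax": 0,"ay": 0,"az": 0,"gripper": 27}

```text
t: 20.75
ee_pos: [0.4042, -0.2195, 0.314]
tool_rot: [-2.854, -0.42, 0.12]
ft_force: [1.0, 0.2, 0.1]
grip_width: 0.0272
```

move_arm:
  motion:
    - {"x": -5,"y": 0,"z": -25,"ax": 0,"ay": 0,"az": 0,"gripper": 27}
    - {"x": -15,"y": 0,"z": -25,"ax": 0,"ay": 0,"az": 0,"gripper": 27}
    - {"x": -15,"y": 0,"z": -25,"ax": 0,"ay": 0,"az": 0,"gripper": 27}
    - {"x": -15,"y": 0,"z": -20,"ax": 0,"ay": 0,"az": 0,"gripper": 27}
    - {"x": 0,"y": 0,"z": 0,"ax": 0,"ay": 0,"az": 0,"gripper": 27}
    - {"x": 0,"y": 0,"z": 0,"ax": 0,"ay": 0,"az": 0,"gripper": 27}
    - {"x": 0,"y": 0,"z": 0,"ax": 0,"ay": 0,"az": 0,"gripper": 27}
    - {"x": 0,"y": 0,"z": 0,"ax": 0,"ay": 0,"az": 0,"gripper": 27}

```text
t: 21.42
ee_pos: [0.3261, -0.2555, 0.3759]
tool_rot: [-2.854, -0.42, 0.121]
ft_force: [0.0, 0.8, 0.1]
grip_width: 0.0269
```

```bash
python3 st.py
python3 - <<'E'
from go import *
for n in("scene","top"): snap(n,n[0]+"14")
b=cv2.imread("pics/s14.png")[190:310,145:285];a=cv2.imread("pics/t14.png")[140:240,345:460]
cv2.imwrite("pics/z14s.png",cv2.resize(b,None,fx=5.5,fy=5,interpolation=cv2.INTER_CUBIC))
cv2.imwrite("pics/z14t.png",cv2.resize(a,None,fx=6,fy=6,interpolation=cv2.INTER_CUBIC))
E
```

```text
t 21.4167 plate-frame TCP mm [ -4.2967 140.9333 157.221 ] F [ 0.1748  0.7452 -0.1619] mom [-0.2961  0.4604  0.0291] w 0.026885001828082854
rot err [-0.0345 -0.0614  0.0099]
```

View pics/z14s.png

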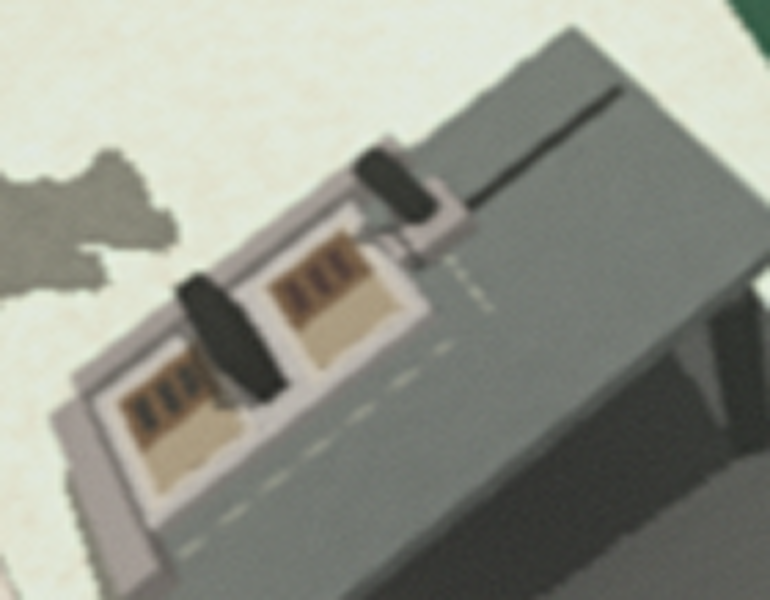

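View pics/z14t.png

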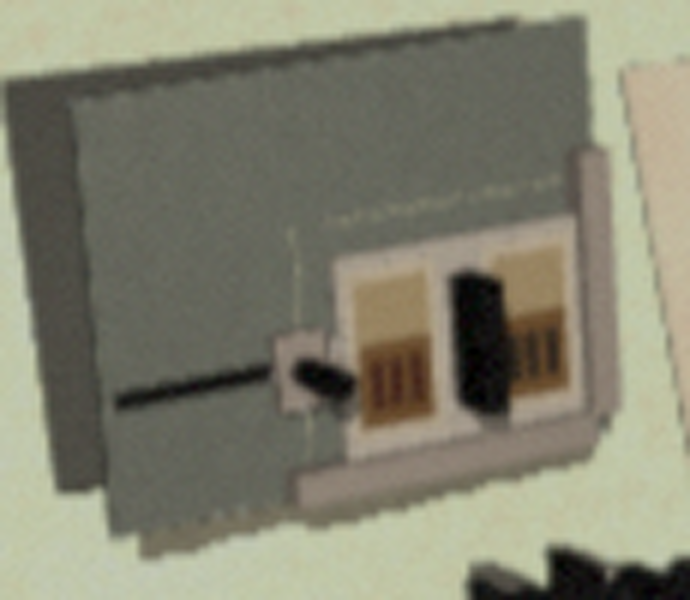

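View pics/t14.png

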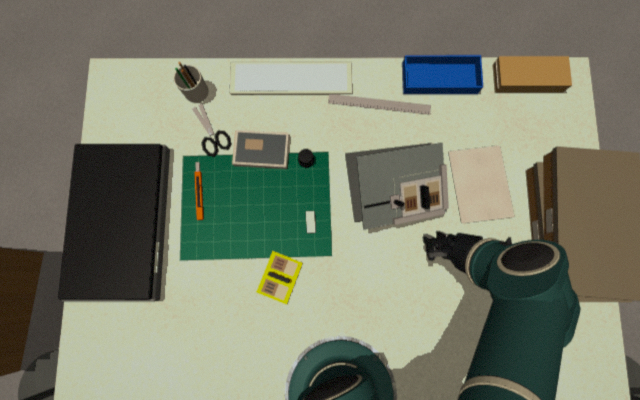

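View pics/s14.png

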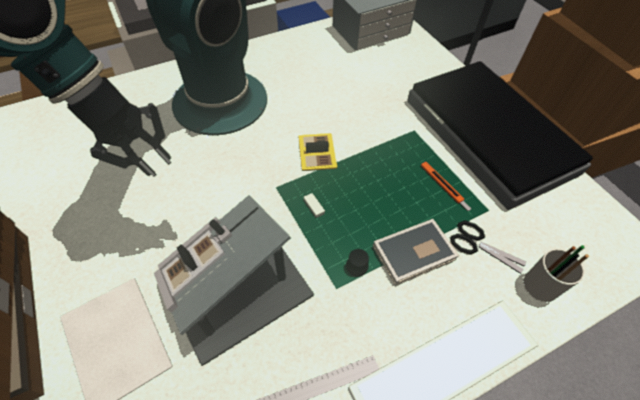

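Run:
```python
from go import *
from scipy.optimize import least_squares
S=lambda u,v:np.array([145+(u+.5)/5.5-.5,190+(v+.5)/5-.5]);T=lambda u,v:np.array([345+(u+.5)/6-.5,140+(v+.5)/6-.5])
co=[("scene",(-45,60),S(348,204)),("scene",(45,60),S(430,307)),("scene",(45,-60),S(154,525)),("scene",(-45,-60),S(93,400)),
("top",(45,60),T(334,259)),("top",(45,-60),T(574,216)),("top",(-45,60),T(348,460))]
for dz in(0,3,6):
  def f(p): 
    c,s=np.cos(p[2]),np.sin(p[2]); return np.ravel([proj(n,O+M@(np.array([p[0]+c*a-s*b,p[1]+s*a+c*b,6+dz])/1000))[0]-uv for n,(a,b),uv in co])
  s=least_squares(f,[50,65,0]); print(dz,s.x,s.cost)
```

```text
0 [41.6867 58.5366 -0.0019] 4.266300176874195
3 [44.1242 59.4958  0.0014] 1.4779039932397875
6 [46.5625 60.4537  0.0047] 1.5029908173982318
```

Run:
```python
from plant import arm
print(arm.read_state()["t"]); print(arm.sign_off())
```

```text
21.5167
the job is handed in; nothing more can be done
None
```

The carrier is on the easel, home against both stops, with the keeper's nose pressing on it. I handed the job in at t ≈ 21.5 s with the gripper empty and clear.

- **Carrier:** I gripped it by its bar and laid it flat on the plate, clear of both stops. On release it slid to the lower stop but stuck about 5 mm short of the side stop. The keeper then pushed it home.
- **Final position:** A fit to the last pictures puts the carrier's centre at plate x ≈ 44, y ≈ 59.5 mm (home is 45, 60), square to about 0.1°. That is good to about 2 mm. My plate fit seems to lie about 3 mm below the real surface, and I allowed for this.
- **Keeper force:** At the end the push was about 7.0 N, against about 4.1 N of sliding drag, so the nose presses with roughly 3 N. I inferred this from the wrist force. It could not be checked after letting go.
- **Gentleness:** The hardest press on the carrier was when I first laid it down. I read about 8 N, which may have been close to 10 N once its weight is counted. I backed off at once, but I cannot rule out a brief higher peak between readings. While I was gripping it on the table, the pads pressed it down with about 7 N.
- **Other things:** In the final pictures the loupe, prints, knife and eraser appear unmoved.

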